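# Put the returned toy tubes away in the cradle rack

### The arm

A 6-joint arm with a two-finger parallel gripper is mounted at the origin on the work surface. World frame = base frame: x ahead of the robot, y to its left, z up, the work surface at z = 0. Lengths are in m, angles in rad, forces in N, time in s.
With the tool pointing down it reaches from about 0.425 to 0.95 m from the base axis. Payload 14.7 kg.
Tool frame: the origin (TCP) lies midway between the tips of the shut fingers; the grasp point (between the pads) lies 19 mm behind it (r.grip_point_offset is the distance from the TCP to the grasp point, in m); z points along the fingers, y is the line along which they close (so a half turn about z gives the same grasp; the last joint's range is limited). The gripper opens to 85 mm and grips with 20 to 120 N. Pads are 22 mm wide; open, the fingers measure 114 mm over their backs; the gripper's body (76 mm by 85 mm) begins 54 mm behind the grasp point. The pads swing forward as they close: fully open they stand 13 mm farther back than shut.
Start: joints at [1.27, 0.48, 1.596, -0, 1.065, -0.047], TCP at [0.163, 0.629, 0.231] pointing down, gripper open.
Joint ranges: [-2.75, 2.75], [-0.82, 2.05], [0.23, 2.67], [-1.56, 4.7], [0.09, 2.69], [-2.92, 2.92]. Speed limits (rad/s): [1.89, 1.89, 2.39, 3.01, 3.01, 3.01].

### API

Orientations are given as a rotation vector (axis times angle).
In Python, from rig import r gives the robot as it stands.
- The arm moves only by the shell command python3 -m creep 'ROWS' [FORCE]. ROWS is JSON, a list of rows, each a list of 3 entries, a list of its own where there are three numbers: the shift along the tool's x, y, z each as a share of 30 mm, from -1 to 1, then the turn, a rotation vector about the tool's x, y, z each as a share of 8 degrees, from -1 to 1, then the closure, from 0 (fully open) to 1 (shut). In form: [[[x, y, z], [ax, ay, az], jaw], ...]. A call has 1 to 12 rows; each row shifts and turns the commanded pose from where the row before left it, along the tool's axes as they then stand; what a row does not reach is not made up. A row lasts 1/8 s, in which the tool goes at most 62.5 mm and 10.7 degrees, less where a joint would pass 70% of its speed; a pose out of reach is approached as far as the arm can. A call with a number of a shift or a turn outside -1 to 1 is refused whole. A call with a gripper value outside its range is refused whole. The fingers move at their own pace and stop on an object; FORCE is the grip in N (left out, the last holds). Time passes only in rows, so rows that do not move let the fingers close. It gives the time, the measured TCP pose, the force, the opening and the grip force at its end, in the units of the state.
- r.read_state(): the state, without advancing time (a new reading comes with each control period).
- r.grab_frame(name): name is "side" or "top"; returns a dict with "frame" (420x560x3 uint8, red, green, blue), "z_map" (420x560 float32, m along the optical axis (not along the pixel's ray), 0 where there is no reading), "mtx" (3x3 intrinsics, pixels), "extrinsics" (4x4, takes a point from world to camera coordinates). Camera axes: x right, y up, looking along -z (the intrinsics and any distortion apply to the point x, -y, -z); pixel columns grow to the right and rows downward; lengths in m; the calibration is good to about 2 mm. A picture is of the moment at which its call begins.
- r.job_done(): hands the job in; it is judged then, once.
Trained networks look in a picture, given as the dict that the camera call returned (one of the last four; its "shot" number tells which), for a name from the list of things; names that differ only in an ending like _2 or _b are one class to them, and where a whole thing is asked for, a point or a joint stands for the part that bears it (a point fixed in the world has none). Each returns a list of dicts, best first, with "p" (0 to 1); they miss things now and then, are a little off and sometimes report something else, mostly with a low value. They report only what shows in the picture. A call takes as long as a camera call.
- r.find_in(label, picture): "xy" ([column, row] in pixels, amid what is visible of it).
- r.silhouettes(label, picture): "pixels" (420x560 bool, what is visible of it) and "xy" ([column, row] in pixels, amid what is visible of it).
The state is a dict: "time_s": time; "joint_positions": joint angles; "joint_velocities": joint speeds; "joint_efforts": joint torques, N m; "position": TCP position; "eef_rot": TCP orientation; "force": force on the tool from outside, world axes, zero at the start; "moment": the same for the moment, N m; "finger_gap": opening from 0.0 (shut) to 1.0 (fully open); "grasp_force": force on a finger pad.
Only numpy, scipy, OpenCV 4.12 (cv2) and the standard library are available. Lean on these libraries where they do the work, as an engineer would, in place of code of your own. Each camera call takes 0.05 s, during which the arm holds its last target. There are 200 camera calls.

### The job

Some wooden toys have been left in the cradles of the tube rack: put each of them upright in the grey tray. Lay every returned tube standing on the mat on its side in a cradle of its own, midway along the rails, with its white cap towards the gate (some stand cap up, some cap down), and only when all that is done swing the gate up to fully shut. Do not disturb the red-lidded jar or the wooden skittle.

Things in the scene. Friction and masses are not known exactly. Their poses are not given: they have to be found in the camera images.
- rack: Low plywood rack fixed to the counter, base 290 x 170 x 10 mm, with three cradles side by side along its x at -90, 0, +90 mm; tubes lie along its y. Origin: centre of its underside. A fixed end board (8 mm thick, outer face at y = -85 mm, top 60 mm above the counter) closes the -y end; the hinged gate is at the +y end.
- cradle1 (a point): Cradle 1: mid-point of a tube's axis when it lies properly in it (55 mm above the counter, midway along the rails). Axes as the rack's. The cradle is two thin rails along y, 140 mm long, 5 mm thick, 40 mm apart inside, tops 35 mm above the counter.
- cradle2 (a point): Cradle 2: mid-point of a tube's axis when it lies properly in it (55 mm above the counter, midway along the rails). Axes as the rack's. The cradle is two thin rails along y, 140 mm long, 5 mm thick, 40 mm apart inside, tops 35 mm above the counter.
- cradle3 (a point): Cradle 3: mid-point of a tube's axis when it lies properly in it (55 mm above the counter, midway along the rails). Axes as the rack's. The cradle is two thin rails along y, 140 mm long, 5 mm thick, 40 mm apart inside, tops 35 mm above the counter.
- gate (a joint): Wooden gate, 270 mm along the rack's x, 8 mm thick, 60 mm high, hinged on its lower edge at rack y = +87 mm, 14 mm above the counter. 0 = upright, shut, at its stop; grows (rad, to 0.9) as it leans outward to rack +y. Starts 0.35 to 0.65. Friction holds it where it is left; 2 to 4 N on its upper edge from outside pushes it up.
- mat: Returns mat fixed to the counter, where the returned tubes stand: grey, 290 x 290 x 3 mm, framed by a wooden lip 6 mm thick whose top is 15 mm above the counter. A small loose dark box (50 x 30 x 18 mm, of no account) lies at its middle. Origin: centre of its underside.
- tray: Shallow open grey plastic tray fixed to the counter, 280 (x) x 150 (y) x 35 mm, walls and floor 5 mm. Origin: centre of its underside.
- tube1_mid (a point): Rigid cardboard tube, 132 mm long: a body 56 mm in diameter, 112 mm long, with two steel bands, then a narrower white cap, 42 mm in diameter, 20 mm long. 0.1 to 0.25 kg. This point: on the axis, 66 mm from either end; z runs along the axis (either way). Starts standing on the mat, cap up or on its cap. May be absent.
- tube1_cap (a point): Centre of that tube's cap end face.
- tube2_mid (a point): Rigid cardboard tube, 132 mm long: a body 56 mm in diameter, 112 mm long, with two steel bands, then a narrower white cap, 42 mm in diameter, 20 mm long. 0.1 to 0.25 kg. This point: on the axis, 66 mm from either end; z runs along the axis (either way). Starts standing on the mat, cap up or on its cap. May be absent.
- tube2_cap (a point): Centre of that tube's cap end face.
- tube3_mid (a point): Rigid cardboard tube, 132 mm long: a body 56 mm in diameter, 112 mm long, with two steel bands, then a narrower white cap, 42 mm in diameter, 20 mm long. 0.1 to 0.25 kg. This point: on the axis, 66 mm from either end; z runs along the axis (either way). Starts standing on the mat, cap up or on its cap. May be absent.
- tube3_cap (a point): Centre of that tube's cap end face.
- tube4_mid (a point): Rigid cardboard tube, 132 mm long: a body 56 mm in diameter, 112 mm long, with two steel bands, then a narrower white cap, 42 mm in diameter, 20 mm long. 0.1 to 0.25 kg. This point: on the axis, 66 mm from either end; z runs along the axis (either way). Starts standing on the mat, cap up or on its cap. May be absent.
- tube4_cap (a point): Centre of that tube's cap end face.
- truck: Wooden toy truck: flat base 110 (along its x) x 54 mm, 16 to 18 mm thick; on it a central box-van body to grip, 42 mm wide, 70 mm long, top 56 mm above the underside; a low end piece, perhaps a small funnel. About 0.14 kg. Origin: centre of the underside. If present, starts on the rails of a cradle, along it.
- boat: Wooden toy boat: flat base 110 (along its x) x 54 mm, 16 to 18 mm thick; on it a central cabin to grip, 42 mm wide, 60 mm long, top 56 mm above the underside; a low end piece, perhaps a small funnel. About 0.14 kg. Origin: centre of the underside. If present, starts on the rails of a cradle, along it.
- loco: Wooden toy loco: flat base 110 (along its x) x 54 mm, 16 to 18 mm thick; on it a central boiler block to grip, 42 mm wide, 66 mm long, top 56 mm above the underside; a low end piece, perhaps a small funnel. About 0.14 kg. Origin: centre of the underside. If present, starts on the rails of a cradle, along it.
- counter_jar: Clear jar with red lid, 70 mm in diameter, 85 mm tall; a bystander. Origin: centre of its underside.
- skittle: Turned wooden skittle, 95 mm tall; a bystander. Origin: centre of its underside.

How it is judged:
By the outcome, as a careful person would: the job done as asked, in the order asked, and still so for the second after the job is handed in, with the robot touching nothing.
Of tube1, tube2, tube3, tube4 only 2 to 3 are there at a start; the rules pass over those that are not, and their reading is None.
Of truck, boat, loco only 2 to 3 are there at a start; the rules pass over those that are not, and their reading is None.
At some moment in a run one of tube1, tube2, tube3, tube4 may be knocked a few centimetres aside while the robot is not near it.
Once in a run the grip may slacken for a moment while it holds something.
It also fails if it takes over 210 s, if anything falls off the work surface, if the arm or the gripper's body presses on something with over 40 N, if the wrist force passes 120 N, or if a joint passes its speed limit or range.

## Working session

There is one attempt and no reset: what is moved stays moved. The work goes in short steps, Python scripts to look and compute and a shell command to move; the robot and the scene stay as the last step left them, time stands still between calls to the robot, and variables do not carry over. Pictures are saved under pics/ and viewed, at most 14 in all, crops included, and the job is handed in when it is done.

```bash
ls; mkdir -p pics; cat > h.py <<'E'
import numpy as np, cv2
from rig import r
from scipy.spatial.transform import Rotation as R
def world(p):
    z=p["z_map"]; K=np.array(p["mtx"]); E=np.array(p["extrinsics"])
    v,u=np.mgrid[:420,:560]
    x=(u-K[0,2])/K[0,0]*z; y=(v-K[1,2])/K[1,1]*z
    c=np.stack([x,-y,-z],-1)
    w=(c-E[:3,3])@E[:3,:3]
    w[z<=0]=np.nan
    return w
def save(p,n): cv2.imwrite("pics/"+n,p["frame"][:,:,::-1])
E
python3 - <<'E'
from h import *
s=r.read_state(); print({k:np.round(v,3) for k,v in s.items()})
for n in("top","side"):
    p=r.grab_frame(n); save(p,n+"0.png"); print([k for k in p], np.round(p["mtx"],1).tolist(), np.round(p["extrinsics"],3).tolist())
    w=world(p)
    for l in ["rack","mat","tray","tube1_mid","truck","boat","loco","counter_jar","skittle","gate"]:
        for d in r.silhouettes(l,p)[:4]:
            m=d["pixels"]; q=w[m]; q=q[~np.isnan(q[:,0])]
            if len(q): print(n,l,round(d["p"],2),np.round(d["xy"]),m.sum(),np.round(np.percentile(q,[2,50,98],axis=0),3).tolist())
E
```

```text
pics
{'time_s': np.float64(0.0), 'joint_positions': array([ 1.27 ,  0.481,  1.597,  0.   ,  1.065, -0.047]), 'joint_velocities': array([ 0.001, -0.001, -0.001,  0.002,  0.001,  0.002]), 'joint_efforts': array([-4.0000e-03, -9.5066e+01, -4.3017e+01, -0.0000e+00,  1.2000e-02,
       -0.0000e+00]), 'position': array([0.163, 0.629, 0.231]), 'eef_rot': array([-3.980e-01, -3.116e+00,  2.000e-03]), 'force': array([-1.052, -0.553, -1.122]), 'moment': array([-0.03 ,  0.063,  0.023]), 'grasp_force': np.float64(0.0), 'finger_gap': np.float64(1.002)}
['frame', 'z_map', 'mtx', 'extrinsics', 'shot'] [[451.7, 0.0, 280.5], [0.0, 451.7, 213.5], [0.0, 0.0, 1.0]] [[0.011, -1.0, -0.006, 0.0], [0.987, 0.01, 0.159, -0.609], [-0.159, -0.007, 0.987, -1.049], [0.0, 0.0, 0.0, 1.0]]
top rack 0.93 [160. 248.] 8673 [[0.366, 0.188, 0.0], [0.526, 0.305, 0.012], [0.646, 0.39, 0.067]]
top mat 0.96 [408. 248.] 12224 [[0.367, -0.44, -0.001], [0.52, -0.3, 0.003], [0.662, -0.143, 0.017]]
top tray 0.88 [284. 255.] 7251 [[0.375, -0.076, -0.0], [0.508, -0.003, 0.005], [0.646, 0.07, 0.036]]
top tray 0.31 [164. 294.] 1069 [[
[... 2276 characters left out ...]
724, -0.112, 0.004], [0.741, -0.093, 0.058], [0.782, -0.054, 0.087]]
side counter_jar 0.23 [361. 323.] 1640 [[0.43, -0.395, 0.007], [0.442, -0.38, 0.089], [0.474, -0.35, 0.136]]
side skittle 0.78 [311. 191.] 370 [[0.737, 0.063, 0.005], [0.751, 0.077, 0.041], [0.772, 0.098, 0.089]]
side skittle 0.44 [363. 326.] 1669 [[0.43, -0.395, 0.006], [0.442, -0.379, 0.088], [0.475, -0.348, 0.136]]
side skittle 0.31 [345. 322.] 10899 [[0.358, -0.443, -0.001], [0.489, -0.322, 0.003], [0.665, -0.148, 0.016]]
side gate 0.56 [175. 173.] 1229 [[0.369, 0.341, 0.015], [0.489, 0.378, 0.05], [0.633, 0.391, 0.07]]
side gate 0.25 [197. 199.] 4096 [[0.359, 0.188, 0.001], [0.482, 0.262, 0.032], [0.639, 0.388, 0.067]]
```

View pics/top0.png

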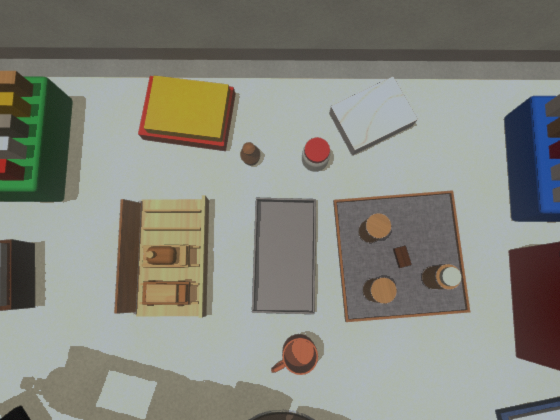

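View pics/side0.png

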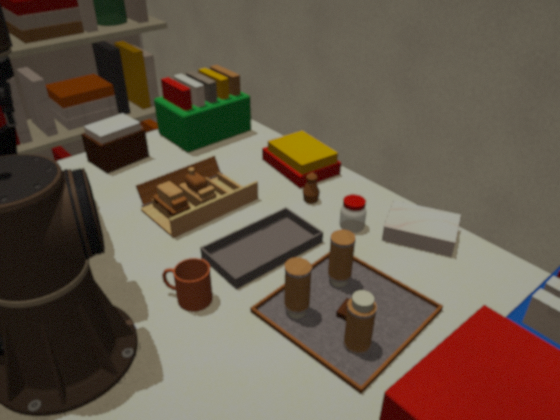

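The top view shows toys in the rack at (160,255) and (165,292), with the third cradle empty. Tubes at (378,226) and (383,290) are cap down, and the one at (448,277) is cap up. The jar is at (316,152), the skittle at (250,153) and a mug at (300,355). The side view agrees, and also shows a tall red box beyond the mat.

```bash
cat >> h.py <<'E'
def clouds():
    P={n:r.grab_frame(n) for n in("top","side")}
    return {n:(world(p).reshape(-1,3),p["frame"].reshape(-1,3).astype(int)) for n,p in P.items()}
def box(w,lo,hi):
    return np.all((w>lo)&(w<hi),axis=1)
def rect(q):
    (c,s,a)=cv2.minAreaRect((q[:,:2]*1000).astype(np.float32)); return np.round(c,1),np.round(s,1),round(a,1)
def circ(q):
    x,y=q[:,0],q[:,1]; A=np.c_[2*x,2*y,np.ones(len(x))]; s=np.linalg.lstsq(A,x*x+y*y,rcond=None)[0]
    return np.round([s[0],s[1],np.sqrt(s[2]+s[0]**2+s[1]**2)],4)
def tubes(C):
    for n,(x,y) in {"A":(.57,-.21),"B":(.45,-.22),"C":(.47,-.37)}.items():
        for v,(w,f) in C.items():
            q=w[box(w,[x-.06,y-.06,.03],[x+.06,y+.06,.2])]
            if len(q)<30: print(n,v,"none"); continue
            zt=np.percentile(q[:,2],98); t=q[q[:,2]>zt-.006]
            b=q[(q[:,2]>.035)&(q[:,2]<.108)]
            print(n,v,"ztop",round(zt,4),"toprect",*rect(t),"topmed",np.round(np.median(t,0),4),"sidecirc",circ(b))
E
python3 - <<'E'
from h import *
C=clouds(); tubes(C)
for v,(w,f) in C.items():
    for nm,x in (("truck",.416),("loco",.503)):
        q=w[box(w,[x-.035,.2,.08],[x+.035,.35,.13])]
        h=np.histogram(q[:,2],bins=np.arange(.08,.131,.005))[0]
        t=q[(q[:,2]>.085)&(q[:,2]<.096)]
        b=w[box(w,[x-.035,.19,.044],[x+.035,.345,.06])]
        print(v,nm,h,"body",*rect(t),np.round(np.median(t,0),4),"base",*rect(b),np.round(np.median(b[:,2]),4))
    q=w[box(w,[.34,.16,.003],[.68,.355,.016])]; print(v,"rackbase",*rect(q),np.median(q[:,2]))
    q=w[box(w,[.34,.16,.05],[.68,.21,.07])]; print(v,"board top",*rect(q),np.percentile(q[:,2],[5,50,95]))
    q=w[box(w,[.55,.2,.025],[.66,.345,.045])]; print(v,"rails3",*rect(q),np.median(q[:,2]))
    for xx in (.576,.59,.6,.615): 
        pass
    q=w[box(w,[.37,.36,.02],[.64,.42,.08])]; p=np.polyfit(q[:,2],q[:,1],1); print(v,"gate slope",p,np.arctan(p[0]),q[:,2].max(),q[:,0].min(),q[:,0].max())
    q=w[box(w,[.34,-.1,.028],[.68,.1,.04])]; print(v,"tray rim",*rect(q))
    q=w[box(w,[.34,-.1,.0],[.68,.1,.012])&(np.abs(w[:,1])<.06)&(w[:,0]>.4)&(w[:,0]<.62)]; print(v,"tray floor z",np.median(q[:,2]))
w=np.vstack([C[v][0] for v in C]); w=w[~np.isnan(w[:,0])]
print("heights cm; rows x .2...7, cols y -.8...7")
ys=np.arange(-.8,.7,.05)
print("      ",*[f"{int(round(y*100)):4d}" for y in ys])
for x in np.arange(.15,.85,.05):
    print(f"{x:.2f} ",*[ (lambda q:f"{int(round(q*100)):4d}" if q is not None else "   .")( (lambda s: np.percentile(s,98) if len(s)>3 else None)(w[(abs(w[:,0]-x-.025)<.025)&(abs(w[:,1]-y-.025)<.025),2])) for y in ys])
E
```

```text
A top ztop 0.1383 toprect [ 571.  -211.5] [54.5 54. ] 2.1 topmed [ 0.5705 -0.2118  0.1351] sidecirc [ 0.5705 -0.2122  0.0276]
A side ztop 0.1365 toprect [ 567.9 -211.5] [57.6 53.3] 43.7 topmed [ 0.5668 -0.2121  0.1343] sidecirc [ 0.5682 -0.2107  0.0265]
B top ztop 0.1379 toprect [ 428.3 -219.7] [55.6 55.1] 35.0 topmed [ 0.4281 -0.2197  0.1346] sidecirc [ 0.4282 -0.2201  0.0278]
B side ztop 0.1365 toprect [ 425.8 -218.9] [56.9 53.5] 48.8 topmed [ 0.4251 -0.2199  0.1344] sidecirc [ 0.4261 -0.2183  0.0267]
C top ztop 0.1377 toprect [ 460.1 -367.8] [39.1 40.2] 0.9 topmed [ 0.46   -0.3683  0.135 ] sidecirc [ 0.4601 -0.3692  0.0276]
C side ztop 0.136 toprect [ 456.9 -368.2] [40.3 42.7] 88.7 topmed [ 0.4564 -0.3685  0.1343] sidecirc [ 0.4583 -0.367   0.0272]
top truck [ 12 286 291   0   0   0   0   0   0   0] body [415.8 276.9] [40.5 69.7] 0.6 [0.4158 0.2768 0.09  ] base [413.4 261.4] [ 66.9 142. ] 1.5 0.0503
top loco [ 75 248  90   4  22  22   0   0   0   0] body [502.5 284.3] [37.  61.2] 0.5 [0.5022 0.282  0.0886] base [502.1 263.1] [ 66.6 146.3] 0.8 0.0505
top rackbase [510.2 257.7] [338
[... 2781 characters left out ...]
4    4    4    4    0    6    6    4    4    7    0    0    0   14   14   14
0.65     .    .    .   21   16    0    0    2    2    2    2    2    2    1    0    3    0    0    0    0    0    0    0    0    0    0    0   21   21   21
0.70     .    .    .   20   17    0    0    0    0    0    0    0    0    8    9    0    0    8    3    0    0    0    0    0    0    0    0   21   21   21
0.75     .    .    .   19   16    0    0    0    0    0    0    5    5    9    9    6    0    9    5    8    8    6    4    0    0    0    0   21   21   21
0.80     .    .    .   19   17    0    0    0    0    5    5    5    5    5    0    0    0    0    7    8    8    8    8    5    0    0    0   21   21   21
```

```bash
cat > plan.py <<'E'
from h import *
import sys, math
# usage: plan.py x y z psi_deg theta_deg [...more waypoints]; psi = heading of tool x when pointing down, theta = tilt about tool y
def Rt(psi,th):
    a=math.radians(psi); c,s=math.cos(a),math.sin(a)
    return R.from_matrix(np.array([[c,s,0],[s,-c,0],[0,0,-1.]]))*R.from_euler('y',th,degrees=True)
def wayp(v): 
    return np.array(v[:3]),Rt(v[3],v[4])
s=r.read_state(); p=np.array(s["position"]); q=R.from_rotvec(s["eef_rot"])
print("t",round(float(s["time_s"]),1),"p",np.round(p,4),"x",np.round(q.as_matrix()[:,0],2),"z",np.round(q.as_matrix()[:,2],2),"q",np.round(s["joint_positions"],2),"gap",round(float(s["finger_gap"]),3))
a=list(map(float,sys.argv[1:]))
for i in range(0,len(a),5):
    P,Q=wayp(a[i:i+5]); d=np.linalg.norm(P-p); dr=(q.inv()*Q).magnitude()
    n=max(1,math.ceil(d/.0297),math.ceil(math.degrees(dr)/7.9)); out=[]
    for k in range(n):
        f=1/(n-k)
        t=q.inv().apply((P-p)*f)/.03; t=np.round(t,2)
        w=np.round((q.inv()*Q).as_rotvec()*f/math.radians(8),2)
        p=p+q.apply(t*.03); q=q*R.from_rotvec(w*math.radians(8))
        out.append([t.tolist(),w.tolist()])
    print("WP",n,"rows"); print("\n".join("[%s,%s,J]"%(str(o[0]).replace(" ",""),str(o[1]).replace(" ","")) for o in out).replace("-0.0,","0,").replace("-0.0]","0]").replace("0.0,","0,").replace("0.0]","0]"))
E
python3 plan.py .415 .277 .16 90.6 0  .415 .277 .057 90.6 0
```

```text
t 1.2 p [0.1632 0.6292 0.2313] x [-0.97  0.25 -0.  ] z [ 0. -0. -1.] q [ 1.27  0.48  1.6  -0.    1.07 -0.05] gap 1.001
WP 15 rows
[[-0.74,-0.62,0.16],[0,0,0.62],J]
[[-0.79,-0.55,0.16],[0,0,0.62],J]
[[-0.83,-0.48,0.16],[0,0,0.62],J]
[[-0.87,-0.41,0.16],[0,0,0.62],J]
[[-0.9,-0.33,0.16],[0,0,0.63],J]
[[-0.93,-0.25,0.16],[0,0,0.62],J]
[[-0.95,-0.17,0.16],[0,0,0.63],J]
[[-0.96,-0.08,0.16],[0,0,0.62],J]
[[-0.96,0,0.16],[0,0,0.63],J]
[[-0.96,0.08,0.16],[0,0,0.62],J]
[[-0.95,0.17,0.16],[0,0,0.63],J]
[[-0.93,0.25,0.15],[0,0,0.62],J]
[[-0.9,0.33,0.16],[0,0,0.63],J]
[[-0.87,0.41,0.15],[0,0,0.62],J]
[[-0.84,0.47,0.16],[0,0,0.63],J]
WP 4 rows
[[0,0,0.86],[0,0,0],J]
[[0,0,0.86],[0,0,0],J]
[[0,0,0.85],[0,0,0],J]
[[0.01,0,0.86],[0,0,0],J]
```

```bash
python3 -m creep '[[[-0.74,-0.62,0.16],[0,0,0.62],0.2],[[-0.79,-0.55,0.16],[0,0,0.62],0.2],[[-0.83,-0.48,0.16],[0,0,0.62],0.2],[[-0.87,-0.41,0.16],[0,0,0.62],0.2],[[-0.9,-0.33,0.16],[0,0,0.63],0.2],[[-0.93,-0.25,0.16],[0,0,0.62],0.2],[[-0.95,-0.17,0.16],[0,0,0.63],0.2],[[-0.96,-0.08,0.16],[0,0,0.62],0.2],[[-0.96,0,0.16],[0,0,0.63],0.2],[[-0.96,0.08,0.16],[0,0,0.62],0.2],[[-0.95,0.17,0.16],[0,0,0.63],0.2],[[-0.93,0.25,0.15],[0,0,0.62],0.2]]' 40
python3 plan.py .415 .277 .14 90.6 0  .415 .277 .057 90.6 0
```

```text
time_s: 2.7
position: [0.3652, 0.3466, 0.174]
eef_rot: [1.902, 2.5, 0.0]
force: [-0.0, 0.2, -0.2]
finger_gap: 0.8
grasp_force: 0.0
t 2.7 p [0.3652 0.3466 0.174 ] x [-0.27  0.96  0.  ] z [ 0.  0. -1.] q [0.7  0.35 1.99 0.   0.8  0.43] gap 0.8
WP 4 rows
[[-0.67,0.25,0.28],[0,0,0.46],J]
[[-0.65,0.29,0.28],[0,0,0.47],J]
[[-0.63,0.33,0.29],[0,0,0.46],J]
[[-0.61,0.36,0.28],[0,0,0.47],J]
WP 3 rows
[[0,0,0.92],[0,0,0],J]
[[0,0,0.92],[0,0,0],J]
[[0,0,0.93],[0,0,0],J]
```

```bash
python3 -m creep '[[[-0.67,0.25,0.28],[0,0,0.46],0.2],[[-0.65,0.29,0.28],[0,0,0.47],0.2],[[-0.63,0.33,0.29],[0,0,0.46],0.2],[[-0.61,0.36,0.28],[0,0,0.47],0.2],[[0,0,0.92],[0,0,0],0.2],[[0,0,0.92],[0,0,0],0.2],[[0,0,0.92],[0,0,0],0.2],[[0,0,0],[0,0,0],1],[[0,0,0],[0,0,0],1],[[0,0,0],[0,0,0],1],[[0,0,0],[0,0,0],1]]' 50
python3 plan.py .415 .277 .17 90.6 0  .45 0 .17 90 0 .45 0 .029 90 0
```

```text
time_s: 4.08
position: [0.415, 0.2782, 0.0581]
eef_rot: [2.207, 2.235, 0.002]
force: [0.4, -0.4, -1.4]
finger_gap: 0.486
grasp_force: 51.1
t 4.1 p [0.415  0.2782 0.0581] x [-0.01  1.    0.  ] z [ 0.  0. -1.] q [0.53 0.53 2.08 0.   0.52 0.52] gap 0.486
WP 4 rows
[[-0.01,0,-0.93],[0,0,0],J]
[[-0.01,0,-0.93],[0,0,0.01],J]
[[-0.01,0,-0.94],[0,0,0],J]
[[-0.01,0.01,-0.93],[0.01,0,0.01],J]
WP 10 rows
[[-0.92,0.11,0],[0,0,0.01],J]
[[-0.92,0.11,0],[0,0,0.01],J]
[[-0.93,0.11,0],[0,0,0.01],J]
[[-0.92,0.11,0],[0,0,0.01],J]
[[-0.92,0.11,0],[0,0,0.01],J]
[[-0.93,0.11,0],[0,0,0],J]
[[-0.92,0.11,0],[0,0,0.01],J]
[[-0.93,0.12,0],[0,0,0],J]
[[-0.92,0.11,0],[0,0,0.01],J]
[[-0.93,0.12,-0.01],[0,0,0],J]
WP 5 rows
[[0,0,0.94],[0,0,0],J]
[[0,0,0.94],[0,0,0],J]
[[0,0,0.94],[0,0,0],J]
[[0,0,0.94],[0,0,0],J]
[[0,0,0.94],[0,0,0],J]
```

```bash
python3 -m creep '[[[0,0,-0.93],[0,0,0],1],[[0,0,-0.93],[0,0,0],1],[[0,0,-0.94],[0,0,0],1],[[0,0,-0.93],[0,0,0],1],[[-0.92,0.11,0],[0,0,0],1],[[-0.92,0.11,0],[0,0,0],1],[[-0.93,0.11,0],[0,0,0],1],[[-0.92,0.11,0],[0,0,0],1],[[-0.92,0.11,0],[0,0,0],1],[[-0.93,0.11,0],[0,0,0],1],[[-0.92,0.11,0],[0,0,0],1],[[-0.93,0.12,0],[0,0,0],1]]' 70
python3 - <<'E'
from h import *
p=r.grab_frame("side"); save(p,"s1.png"); w=world(p).reshape(-1,3)
E
python3 plan.py .45 -.002 .17 90 0 .45 -.002 .030 90 0
```

```text
time_s: 5.58
position: [0.4442, 0.0558, 0.1697]
eef_rot: [2.207, 2.235, 0.001]
force: [-0.2, 0.3, -1.7]
finger_gap: 0.484
grasp_force: 75.4
t 5.6 p [0.4446 0.0536 0.1697] x [-0.01  1.   -0.  ] z [ 0. -0. -1.] q [ 0.05  0.29  2.11 -0.    0.74  0.04] gap 0.482
WP 2 rows
[[-0.93,0.08,-0.01],[0,0,0.05],J]
[[-0.92,0.08,0],[0.01,0.01,0.04],J]
WP 5 rows
[[0,0,0.93],[0,0,0],J]
[[0,0,0.93],[0,0,0],J]
[[0,0,0.94],[0,0,0],J]
[[0,0,0.93],[0,0,0],J]
[[-0.01,0,0.94],[0,0,0],J]
```

View pics/s1.png

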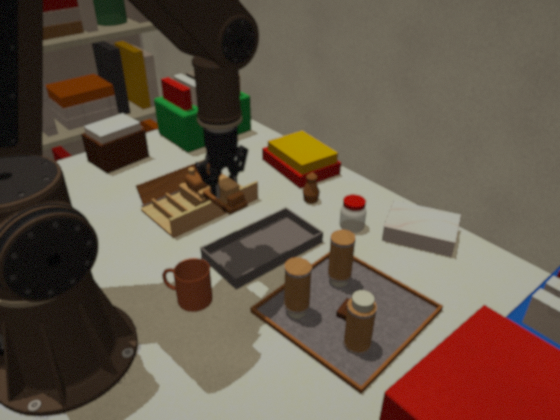

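The truck is held at about (228,190) and the loco is still in the rack at (190,178). I'll set the truck down in the tray.

```bash
python3 -m creep '[[[-0.93,0.08,0],[0,0,0.05],1],[[-0.92,0.08,0],[0,0,0.04],1],[[0,0,0.93],[0,0,0],1],[[0,0,0.93],[0,0,0],1],[[0,0,0.94],[0,0,0],1],[[0,0,0.93],[0,0,0],1],[[0,0,0.7],[0,0,0],1],[[0,0,0.25],[0,0,0],1],[[0,0,0.05],[0,0,0],1],[[0,0,0],[0,0,0],1]]'
python3 plan.py
```

```text
time_s: 6.88
position: [0.4499, 0.0012, 0.028]
eef_rot: [2.22, 2.221, 0.001]
force: [-0.2, 1.0, -0.9]
finger_gap: 0.478
grasp_force: 75.8
t 6.9 p [0.4499 0.0012 0.028 ] x [-0.  1. -0.] z [ 0. -0. -1.] q [-0.06  0.55  2.21 -0.    0.38 -0.07] gap 0.478
```

```bash
python3 -m creep '[[[0,0,0.04],[0,0,0],1],[[0,0,0],[0,0,0],0.25],[[0,0,0],[0,0,0],0.2],[[0,0,0],[0,0,0],0.2],[[0,0,-0.5],[0,0,0],0.2],[[0,0,-1],[0,0,0],0.2],[[0,0,-1],[0,0,0],0.2],[[0,0,-1],[0,0,0],0.2],[[0,0,-1],[0,0,0],0.2]]'
python3 plan.py .5015 .284 .16 90.6 0 .5015 .284 .057 90.6 0
```

```text
time_s: 8.0
position: [0.4492, 0.0012, 0.1621]
eef_rot: [-2.221, -2.222, 0.0]
force: [0.3, 0.4, 0.2]
finger_gap: 0.801
grasp_force: 0.0
t 8.0 p [0.4492 0.0012 0.1621] x [-0.  1. -0.] z [-0. -0. -1.] q [-0.06  0.3   2.11 -0.    0.73 -0.07] gap 0.801
WP 10 rows
[[0.94,0.17,0.01],[0,0,-0.01],J]
[[0.94,0.18,0.01],[0,0,-0.01],J]
[[0.94,0.18,0.01],[0,0,-0.01],J]
[[0.94,0.18,0.01],[0,0,-0.01],J]
[[0.94,0.18,0.01],[0,0,-0.01],J]
[[0.94,0.18,0],[0,0,0],J]
[[0.94,0.18,0.01],[0,0,-0.01],J]
[[0.95,0.18,0],[0,0,0],J]
[[0.94,0.18,0.01],[0,0,-0.01],J]
[[0.95,0.19,0],[0,0,0],J]
WP 4 rows
[[0,0,0.86],[0,0,0],J]
[[0,0,0.86],[0,0,0],J]
[[0,0,0.86],[0,0,0],J]
[[0,0,0.85],[0,0,0],J]
```

```bash
python3 -m creep '[[[0.94,0.17,0],[0,0,-0.01],0.2],[[0.94,0.18,0],[0,0,0],0.2],[[0.94,0.18,0],[0,0,-0.01],0.2],[[0.94,0.18,0],[0,0,-0.01],0.2],[[0.94,0.18,0],[0,0,-0.01],0.2],[[0.94,0.18,0],[0,0,0],0.2],[[0.94,0.18,0],[0,0,-0.01],0.2],[[0.95,0.18,0],[0,0,0],0.2],[[0.94,0.18,0],[0,0,-0.01],0.2],[[0.95,0.19,0],[0,0,0],0.2]]'
python3 plan.py .5015 .284 .057 90.6 0
python3 - <<'E'
from h import *
C=clouds(); tubes(C)
for v,(w,f) in C.items():
    q=w[box(w,[.38,-.065,.045],[.65,.065,.09])]; t=q[(q[:,2]>.052)&(q[:,2]<.068)]; b=q[q[:,2]<.05]
    print(v,"truck body",*rect(t),np.round(np.median(t,0),4)); q=w[box(w,[.39,-.067,.016],[.51,.067,.028])]; print("base",*rect(q),np.median(q[:,2]))
E
```

```text
time_s: 9.25
position: [0.5021, 0.2849, 0.161]
eef_rot: [-2.212, -2.231, 0.0]
force: [0.4, -0.9, -0.6]
finger_gap: 0.801
grasp_force: 0.0
t 9.2 p [0.5021 0.2849 0.161 ] x [-0.01  1.   -0.  ] z [-0. -0. -1.] q [ 0.46  0.46  1.84 -0.    0.85  0.45] gap 0.801
WP 4 rows
[[-0.01,0,0.87],[0,0,0],J]
[[-0.01,-0.01,0.87],[0,0,0],J]
[[0,0,0.86],[0,0,-0.01],J]
[[-0.01,-0.01,0.87],[0,0,0],J]
A top ztop 0.1382 toprect [ 570.4 -212.3] [54.8 54.7] 45.9 topmed [ 0.5707 -0.2117  0.135 ] sidecirc [ 0.5706 -0.2123  0.0277]
A side ztop 0.1362 toprect [ 568.8 -210.7] [58.2 53.2] 44.3 topmed [ 0.5674 -0.2125  0.1343] sidecirc [ 0.5682 -0.2105  0.0266]
B top ztop 0.1386 toprect [ 428.1 -219.7] [54.9 54.9] 64.5 topmed [ 0.4282 -0.2193  0.135 ] sidecirc [ 0.4283 -0.2199  0.0277]
B side ztop 0.1364 toprect [ 426.3 -218.5] [59.  53.7] 48.6 topmed [ 0.4244 -0.2202  0.1345] sidecirc [ 0.4263 -0.2183  0.0268]
C top ztop 0.1378 toprect [ 460.1 -367.7] [39.  41.2] 0.7 topmed [ 0.4601 -0.3685  0.1351] sidecirc [ 0.46   -0.3692  0.0276]
C side ztop 0.136 toprect [ 457.9 -367.7] [42.2 40.7] 14.4 topmed [ 0.4571 -0.3683  0.1343] sidecirc [ 0.4582 -0.3671  0.0272]
top truck body [450.9   1.2] [42.1 66.1] 0.5 [0.4505 0.0011 0.0603]
base [451.6   1.3] [ 58.1 107.8] 0.5 0.02038461758568222
side truck body [448.    2.3] [45.3 74.4] 0.9 [ 0.4453 -0.0017  0.06  ]
base [461.5   5. ] [122.5  89.1] 89.4 0.020861114748718042
```

```bash
python3 -m creep '[[[0,0,0.87],[0,0,0],0.2],[[0,0,0.87],[0,0,0],0.2],[[0,0,0.86],[0,0,0],0.2],[[0,0,0.86],[0,0,0],0.2],[[0,0,0],[0,0,0],1],[[0,0,0],[0,0,0],1],[[0,0,0],[0,0,0],1],[[0,0,0],[0,0,0],1],[[0,0,-1],[0,0,0],1],[[0,0,-1],[0,0,0],1],[[0,0,-1],[0,0,0],1],[[0,0,-0.8],[0,0,0],1]]' 70
python3 plan.py .57 0.007 .17 90 0 .57 0.007 .0295 90 0
```

```text
time_s: 10.85
position: [0.5023, 0.2842, 0.173]
eef_rot: [2.211, 2.231, 0.002]
force: [0.6, 1.0, -2.3]
finger_gap: 0.482
grasp_force: 71.0
t 10.8 p [0.5023 0.2842 0.173 ] x [-0.01  1.    0.  ] z [ 0.  0. -1.] q [0.46 0.44 1.83 0.   0.87 0.45] gap 0.482
WP 10 rows
[[-0.93,0.22,0.01],[0,0,0.01],J]
[[-0.93,0.22,0.01],[0,0,0.01],J]
[[-0.92,0.22,0.01],[0,0,0.01],J]
[[-0.92,0.22,0.01],[0,0,0],J]
[[-0.93,0.22,0.01],[0,0,0.01],J]
[[-0.92,0.22,0.01],[0,0,0],J]
[[-0.92,0.22,0.01],[0,0,0.01],J]
[[-0.93,0.23,0.01],[0,0,0],J]
[[-0.92,0.22,0.01],[0,0,0.01],J]
[[-0.93,0.23,0.01],[0.01,0,0],J]
WP 5 rows
[[0,0,0.94],[0,0,0],J]
[[0,0,0.93],[0,0,0],J]
[[0,0,0.94],[0,0,0],J]
[[0,0,0.93],[0,0,0],J]
[[0,0,0.94],[0,0,0],J]
```

```bash
python3 -m creep '[[[-0.93,0.22,0],[0,0,0.01],1],[[-0.93,0.22,0],[0,0,0.01],1],[[-0.92,0.22,0],[0,0,0.01],1],[[-0.92,0.22,0],[0,0,0],1],[[-0.93,0.22,0],[0,0,0.01],1],[[-0.92,0.22,0],[0,0,0],1],[[-0.92,0.22,0],[0,0,0.01],1],[[-0.93,0.23,0],[0,0,0],1],[[-0.92,0.22,0],[0,0,0.01],1],[[-1,0.23,0],[0,0,0],1],[[-0.08,0,0],[0,0,0],1]]'
python3 plan.py .57 0.005 .0295 90 0
python3 - <<'E'
from h import *
C=clouds()
for v,(w,f) in C.items():
    q=w[box(w,[.51,-.07,.1],[.63,.08,.158])]; print(v,np.percentile(q[:,2],[1,5,20]),np.round(np.median(q,0),3),*rect(q[q[:,2]<.15]))
E
```

```text
time_s: 12.22
position: [0.5703, 0.0007, 0.1717]
eef_rot: [2.223, 2.219, 0.001]
force: [-0.1, -0.3, -2.3]
finger_gap: 0.481
grasp_force: 71.0
t 12.2 p [0.5703 0.0007 0.1717] x [ 0.  1. -0.] z [ 0. -0. -1.] q [-0.05  0.44  1.84 -0.    0.86 -0.05] gap 0.481
WP 5 rows
[[0.03,0,0.95],[0,0,0],J]
[[0.03,0,0.95],[0,0,0],J]
[[0.03,0,0.95],[0,0,0],J]
[[0.03,-0.01,0.94],[0,0,-0.01],J]
[[0.03,0,0.95],[0.01,0,0],J]
top [0.15164098 0.15250869 0.15384994] [0.544 0.016 0.156] [0. 0.] [0. 0.] 0.0
side [0.14808703 0.14937199 0.15098792] [ 0.544 -0.035  0.154] [548.6 -10.1] [ 42.2 112.2] 25.7
```

```bash
python3 -m creep '[[[0,0,0.95],[0,0,0],1],[[0,0,0.95],[0,0,0],1],[[0,0,0.95],[0,0,0],1],[[0,0,0.95],[0,0,0],1],[[0,0,0.7],[0,0,0],1],[[0,0,0.3],[0,0,0],1],[[0,0,0],[0,0,0],1],[[0,0,0],[0,0,0],0.2],[[0,0,0],[0,0,0],0.2],[[0,0,0],[0,0,0],0.2],[[0,0,-0.6],[0,0,0],0.2],[[0,0,-1],[0,0,0],0.2]]'
python3 plan.py .57 0 .2 90 0
```

```text
time_s: 13.82
position: [0.5693, 0.0023, 0.0761]
eef_rot: [-2.221, -2.221, 0.001]
force: [0.2, -0.6, 1.0]
finger_gap: 0.805
grasp_force: 0.0
t 13.8 p [0.5693 0.0023 0.0761] x [-0.  1.  0.] z [-0.  0. -1.] q [-0.05  0.57  1.91  0.    0.66 -0.05] gap 0.805
WP 5 rows
[[-0.02,0,-0.83],[0,0,0],J]
[[-0.01,0,-0.82],[0,0,0],J]
[[-0.02,0.01,-0.83],[0,0,0],J]
[[-0.01,0,-0.82],[0,0,0],J]
[[-0.02,0.01,-0.83],[-0.01,0,0],J]
```

```bash
sed -i 's/return np.array(v\[:3\]),Rt(v\[3\],v\[4\])/Q=Rt(v[3],v[4]); return np.array(v[:3])+Q.apply([0,0,v[5]]),Q/; s/len(a),5)/len(a),6)/; s/a\[i:i+5\]/a[i:i+6]/' plan.py
python3 -m creep '[[[0,0,-0.83],[0,0,0],0],[[0,0,-0.83],[0,0,0],0],[[0,0,-0.83],[0,0,0],0],[[0,0,-0.83],[0,0,0],0],[[0,0,-0.83],[0,0,0],0]]' 70
python3 plan.py .5695 -.2115 .13 73 -70 -.09  .5695 -.2115 .078 73 -70 -.09 .5695 -.2115 .078 73 -70 .020
```

```text
time_s: 14.45
position: [0.5697, 0.0023, 0.202]
eef_rot: [2.221, 2.221, 0.001]
force: [-0.1, -0.1, 0.4]
finger_gap: 1.001
grasp_force: 0.0
t 14.4 p [0.5697 0.0023 0.202 ] x [-0.  1. -0.] z [ 0. -0. -1.] q [-0.05  0.4   1.82  0.    0.92 -0.05] gap 1.001
WP 10 rows
[[-0.44,0.08,0.14],[0.13,-0.87,0.19],J]
[[-0.42,0.1,0.19],[0.13,-0.87,0.18],J]
[[-0.39,0.11,0.24],[0.13,-0.87,0.18],J]
[[-0.36,0.12,0.28],[0.13,-0.87,0.19],J]
[[-0.32,0.14,0.32],[0.13,-0.87,0.18],J]
[[-0.28,0.15,0.35],[0.13,-0.87,0.19],J]
[[-0.23,0.17,0.38],[0.13,-0.87,0.18],J]
[[-0.17,0.18,0.4],[0.13,-0.86,0.19],J]
[[-0.12,0.19,0.41],[0.13,-0.87,0.18],J]
[[-0.07,0.19,0.42],[0.14,-0.86,0.19],J]
WP 2 rows
[[0.82,0,0.3],[0,0,0],J]
[[0.81,0,0.29],[0,0,0],J]
WP 4 rows
[[0,0,0.92],[0,0,0],J]
[[0,0,0.92],[0,0,0],J]
[[0,0,0.92],[0,0,0],J]
[[0,0,0.91],[0,0,0],J]
```

```bash
python3 -m creep '[[[-0.44,0.08,0.14],[0.13,-0.87,0.19],0],[[-0.42,0.1,0.19],[0.13,-0.87,0.18],0],[[-0.39,0.11,0.24],[0.13,-0.87,0.18],0],[[-0.36,0.12,0.28],[0.13,-0.87,0.19],0],[[-0.32,0.14,0.32],[0.13,-0.87,0.18],0],[[-0.28,0.15,0.35],[0.13,-0.87,0.19],0],[[-0.23,0.17,0.38],[0.13,-0.87,0.18],0],[[-0.17,0.18,0.4],[0.13,-0.86,0.19],0],[[-0.12,0.19,0.41],[0.13,-0.87,0.18],0],[[-0.07,0.19,0.42],[0.14,-0.86,0.19],0],[[0,0,0],[0,0,0],0]]'
python3 - <<'E'
from h import *
C=clouds(); tubes(C)
p=r.grab_frame("side"); save(p,"s2.png")
E
python3 plan.py .5695 -.2115 .078 73 -70 -.09 .5695 -.2115 .078 73 -70 .020
```

```text
time_s: 15.82
position: [0.5938, -0.1308, 0.1574]
eef_rot: [1.712, 1.268, -1.204]
force: [-0.1, 0.5, -0.1]
finger_gap: 1.0
grasp_force: 0.0
A top ztop 0.1382 toprect [ 570.9 -211.6] [54.3 54. ] 0.5 topmed [ 0.5709 -0.2115  0.1348] sidecirc [ 0.5706 -0.2122  0.0277]
A side ztop 0.1361 toprect [ 568.4 -210.9] [56.8 53.6] 46.0 topmed [ 0.5666 -0.212   0.1342] sidecirc [ 0.5682 -0.2106  0.0266]
B top ztop 0.1382 toprect [ 427.3 -220.1] [53.7 54.8] 0.5 topmed [ 0.4281 -0.2195  0.1348] sidecirc [ 0.4282 -0.2199  0.0276]
B side ztop 0.1365 toprect [ 425.8 -218.2] [56.2 56. ] 81.2 topmed [ 0.4251 -0.2195  0.1344] sidecirc [ 0.4262 -0.2183  0.0268]
C top ztop 0.1376 toprect [ 460.1 -368.1] [40.9 39.3] 88.2 topmed [ 0.4601 -0.3683  0.1351] sidecirc [ 0.46   -0.3688  0.0273]
C side ztop 0.1358 toprect [ 458.3 -367.2] [42.2 40.6] 63.8 topmed [ 0.4565 -0.3684  0.1343] sidecirc [ 0.458  -0.3672  0.027 ]
t 16.0 p [ 0.5945 -0.1303  0.1599] x [ 0.1   0.33 -0.94] z [-0.27 -0.9  -0.35] q [ 0.24  0.95  1.55 -0.94  1.58  1.03] gap 0.999
WP 2 rows
[[0.8,0,0.3],[0,-0.01,0],J]
[[0.8,-0.01,0.3],[0,-0.01,-0.01],J]
WP 4 rows
[[0,0,0.92],[0,0,0],J]
[[0,0,0.92],[0,0,0],J]
[[0,0,0.91],[0,0,0],J]
[[-0.01,0,0.92],[0,0,0],J]
```

View pics/s2.png

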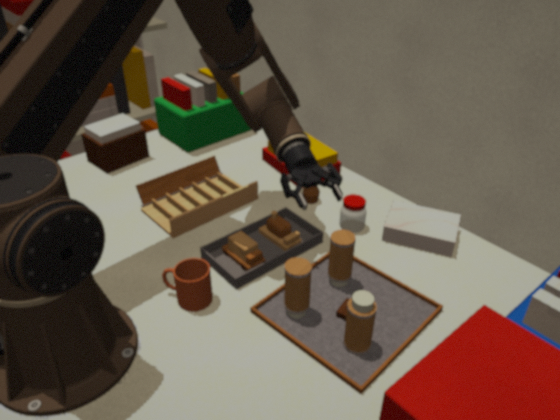

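Both toys stand in the tray at (242,247) and (280,228). The gripper is tilted at (310,185), facing tube A at (342,257).

```bash
python3 -m creep '[[[0.8,0,0.3],[0,0,0],0],[[0.8,0,0.3],[0,0,0],0],[[0,0,0.92],[0,0,0],0],[[0,0,0.92],[0,0,0],0],[[0,0,0.91],[0,0,0],0],[[0,0,0.92],[0,0,0],0],[[0,0,0],[0,0,0],0]]'
python3 plan.py .5695 -.2115 .078 73 -70 .020
```

```text
time_s: 16.85
position: [0.5621, -0.2325, 0.0692]
eef_rot: [1.715, 1.267, -1.203]
force: [0.0, 0.7, 0.5]
finger_gap: 0.999
grasp_force: 0.0
t 16.9 p [ 0.5621 -0.2325  0.0692] x [ 0.1   0.33 -0.94] z [-0.28 -0.9  -0.34] q [ 0.11  1.05  1.66 -1.06  1.41  1.17] gap 0.999
WP 1 rows
[[-0.02,0.03,-0.13],[-0.03,0,0.01],J]
```

```bash
python3 -m creep '[[[0,0,-0.13],[0,0,0],1],[[0,0,0],[0,0,0],1],[[0,0,0],[0,0,0],1],[[0,0,0],[0,0,0],1],[[-0.9,0,-0.33],[0,0,0],1],[[-0.9,0,-0.33],[0,0,0],1],[[-0.9,0,-0.33],[0,0,0],1],[[-0.9,0,-0.33],[0,0,0],1],[[-0.9,0,-0.33],[0,0,0],1]]' 70
python3 - <<'E'
from h import *
p=r.grab_frame("side"); save(p,"s3.png")
E
python3 plan.py .52 -.02 .24 90.6 20 .02  .5945 .274 .17 90.6 20 .02
```

```text
time_s: 17.98
position: [0.5651, -0.2259, 0.2156]
eef_rot: [1.714, 1.269, -1.199]
force: [0.1, 0.1, -0.4]
finger_gap: 0.634
grasp_force: 73.5
t 18.0 p [ 0.5659 -0.2259  0.2191] x [ 0.1   0.33 -0.94] z [-0.27 -0.9  -0.34] q [ 0.12  0.82  1.68 -1.04  1.52  1.  ] gap 0.636
WP 12 rows
[[0.17,-0.3,-0.5],[-0.08,0.93,-0.19],J]
[[0.25,-0.28,-0.47],[-0.08,0.93,-0.19],J]
[[0.31,-0.27,-0.44],[-0.09,0.93,-0.19],J]
[[0.37,-0.26,-0.4],[-0.09,0.93,-0.18],J]
[[0.43,-0.24,-0.35],[-0.08,0.93,-0.18],J]
[[0.48,-0.23,-0.29],[-0.08,0.93,-0.19],J]
[[0.52,-0.21,-0.23],[-0.09,0.93,-0.19],J]
[[0.55,-0.19,-0.17],[-0.09,0.93,-0.18],J]
[[0.57,-0.18,-0.09],[-0.08,0.93,-0.18],J]
[[0.58,-0.16,-0.02],[-0.09,0.93,-0.19],J]
[[0.59,-0.15,0.05],[-0.08,0.92,-0.18],J]
[[0.57,-0.14,0.12],[-0.09,0.93,-0.19],J]
WP 11 rows
[[0.76,0.24,0.5],[0,0,0],J]
[[0.76,0.23,0.5],[0,0,0],J]
[[0.76,0.24,0.5],[0,0,0],J]
[[0.76,0.23,0.5],[0,0,0],J]
[[0.76,0.24,0.51],[0,0,0],J]
[[0.76,0.23,0.5],[0,0,0],J]
[[0.77,0.24,0.51],[0,0,0],J]
[[0.76,0.23,0.5],[0,0,0],J]
[[0.77,0.24,0.51],[0,0,0],J]
[[0.76,0.23,0.5],[0,0,0],J]
[[0.77,0.24,0.51],[0,0,0],J]
```

View pics/s3.png

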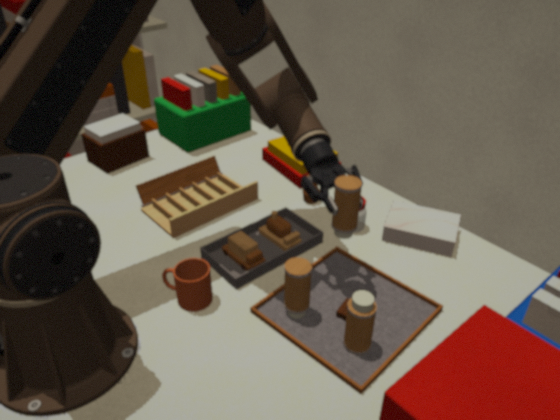

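Tube A is held upright at (347,203), lifted clear of the mat. Next I turn it towards the rack.

```bash
python3 -m creep '[[[0.17,-0.3,-0.5],[-0.08,0.93,-0.19],1],[[0.25,-0.28,-0.47],[-0.08,0.93,-0.19],1],[[0.31,-0.27,-0.44],[-0.09,0.93,-0.19],1],[[0.37,-0.26,-0.4],[-0.09,0.93,-0.18],1],[[0.43,-0.24,-0.35],[-0.08,0.93,-0.18],1],[[0.48,-0.23,-0.29],[-0.08,0.93,-0.19],1],[[0.52,-0.21,-0.23],[-0.09,0.93,-0.19],1],[[0.55,-0.19,-0.17],[-0.09,0.93,-0.18],1],[[0.57,-0.18,-0.09],[-0.08,0.93,-0.18],1],[[0.58,-0.16,-0.02],[-0.09,0.93,-0.19],1],[[0.59,-0.15,0.05],[-0.08,0.92,-0.18],1],[[0.57,-0.14,0.12],[-0.09,0.93,-0.19],1]]' 70
python3 - <<'E'
from h import *
p=r.grab_frame("side"); save(p,"s4.png")
E
python3 plan.py .5945 .274 .17 90.6 20 .02
```

```text
time_s: 19.52
position: [0.5191, -0.0129, 0.2177]
eef_rot: [-2.017, -2.039, -0.36]
force: [-0.9, -0.1, -2.7]
finger_gap: 0.631
grasp_force: 73.6
t 19.6 p [ 0.5183 -0.0122  0.217 ] x [-0.01  0.94  0.35] z [-0.    0.35 -0.94] q [-0.33  0.37  1.89  0.4   1.04 -0.57] gap 0.635
WP 11 rows
[[0.76,0.24,0.5],[0,-0.01,0],J]
[[0.76,0.24,0.5],[0,-0.01,0],J]
[[0.76,0.24,0.5],[0,-0.01,0],J]
[[0.76,0.24,0.49],[0,-0.01,0],J]
[[0.76,0.24,0.49],[0,-0.01,0],J]
[[0.76,0.24,0.49],[0,-0.01,0],J]
[[0.76,0.24,0.49],[0,0,0],J]
[[0.76,0.24,0.49],[0,-0.01,0],J]
[[0.76,0.24,0.49],[0,0,0],J]
[[0.77,0.25,0.5],[0,-0.01,0],J]
[[0.76,0.24,0.49],[-0.01,0,0],J]
```

View pics/s4.png

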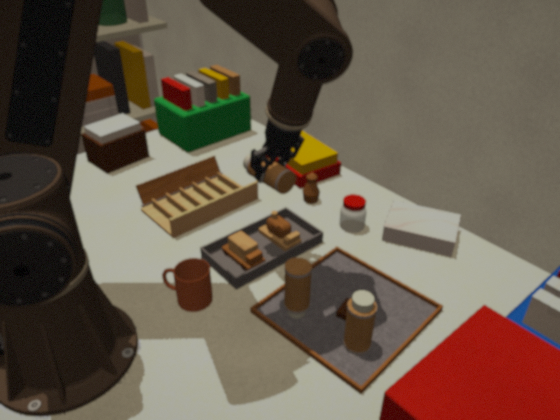

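Tube A is horizontal at (270,170), with its brown end towards the mat and its cap at (250,160) towards the gate.

```bash
python3 -m creep '[[[0.76,0.24,0.5],[0,0,0],1],[[0.76,0.24,0.5],[0,-0.02,0],1],[[0.76,0.24,0.5],[0,-0.01,0],1],[[0.76,0.24,0.49],[0,-0.02,0],1],[[0.76,0.24,0.49],[0,-0.01,0],1],[[0.76,0.24,0.49],[0,0,0],1],[[0.76,0.24,0.49],[0,0,0],1],[[0.76,0.24,0.49],[0,0,0],1],[[0.76,0.24,0.49],[0,0,0],1],[[0.76,0.24,0.49],[0,0,0],1],[[0.48,0.24,0.38],[0,0,0],1],[[0,0,0],[0,0,0],1]]' 70
cat >> h.py <<'E'
def held(C,x,lo,hi,y0=.17,y1=.37,hw=.04):
    for v,(w,f) in C.items():
        m=box(w,[x-hw,y0,lo],[x+hw,y1,hi])
        q=w[m]; g=f[m]; wh=(g.min(1)>110)&(g.max(1)-g.min(1)<50); br=(g[:,0]-g[:,2]>35)
        print(v,len(q),"brown y",np.round(np.percentile(q[br,1],[1,99]),4) if br.any() else None,"white y",np.round(np.percentile(q[wh,1],[2,98]),4) if wh.sum()>5 else None, wh.sum())
        for a in np.arange(y0,y1,.02):
            s=q[(q[:,1]>a)&(q[:,1]<a+.02)]
            if len(s)>8: print("  y %.2f ztop %.4f xmed %.4f x %.3f %.3f n%d"%(a+.01,np.percentile(s[:,2],97),np.median(s[:,0]),*np.percentile(s[:,0],[2,98]),len(s)))
E
python3 - <<'E'
from h import *
held(clouds(),.5945,.11,.23)
E
python3 plan.py .5945 .2655 .1 90.6 20 .02 .5945 .2655 .055 90.6 20 .02
```

```text
time_s: 21.08
position: [0.5951, 0.2701, 0.1481]
eef_rot: [-2.024, -2.046, -0.344]
force: [0.5, -0.2, -2.4]
finger_gap: 0.633
grasp_force: 73.8
top 400 brown y [0.2052 0.3105] white y [0.3106 0.3143] 11
  y 0.20 ztop 0.1839 xmed 0.5785 x 0.569 0.596 n50
  y 0.22 ztop 0.1848 xmed 0.5705 x 0.567 0.576 n38
  y 0.24 ztop 0.2049 xmed 0.5685 x 0.560 0.570 n11
  y 0.26 ztop 0.2267 xmed 0.5644 x 0.562 0.568 n17
  y 0.28 ztop 0.1897 xmed 0.5770 x 0.569 0.592 n78
  y 0.30 ztop 0.1909 xmed 0.5866 x 0.569 0.616 n186
  y 0.32 ztop 0.1877 xmed 0.5742 x 0.569 0.608 n20
side 829 brown y [0.2033 0.2997] white y [0.205  0.2665] 25
  y 0.20 ztop 0.1895 xmed 0.5929 x 0.567 0.619 n223
  y 0.22 ztop 0.2281 xmed 0.5788 x 0.565 0.621 n180
  y 0.24 ztop 0.2254 xmed 0.5722 x 0.556 0.631 n237
  y 0.26 ztop 0.2229 xmed 0.5696 x 0.555 0.626 n126
  y 0.28 ztop 0.1902 xmed 0.5806 x 0.558 0.621 n9
  y 0.30 ztop 0.1685 xmed 0.5672 x 0.563 0.575 n20
  y 0.32 ztop 0.1752 xmed 0.5671 x 0.564 0.576 n20
  y 0.34 ztop 0.1773 xmed 0.5747 x 0.571 0.581 n14
t 21.2 p [0.595  0.2688 0.1485] x [-0.01  0.94  0.33] z [-0.01  0.33 -0.94] q [ 0.19  0.55  1.77  0.47  0.82 -0.15] gap 0.631
WP 3 rows
[[-0.21,0,0.72],[-0.01,0.02,0],J]
[[-0.22,-0.01,0.72],[-0.01,0.02,0],J]
[[-0.21,0,0.71],[0,0.02,-0.01],J]
WP 2 rows
[[-0.26,0,0.71],[0,0,0],J]
[[-0.26,0,0.7],[0,0,0],J]
```

```bash
python3 plan.py .5945 .274 .08 90.6 20 0 .5945 .274 .043 90.6 20 0
```

```text
t 21.2 p [0.595  0.2688 0.1485] x [-0.01  0.94  0.33] z [-0.01  0.33 -0.94] q [ 0.19  0.55  1.77  0.47  0.82 -0.15] gap 0.631
WP 3 rows
[[-0.2,0,0.74],[-0.01,0.02,0],J]
[[-0.2,0,0.73],[-0.01,0.02,0],J]
[[-0.21,-0.01,0.74],[0,0.02,-0.01],J]
WP 2 rows
[[-0.21,0,0.58],[0,0,0],J]
[[-0.21,0,0.58],[0,0,0],J]
```

```bash
python3 -m creep '[[[-0.2,0,0.74],[0,0.02,0],1],[[-0.2,0,0.73],[0,0.02,0],1],[[-0.21,0,0.74],[0,0.02,0],1],[[-0.21,0,0.58],[0,0,0],1],[[-0.15,0,0.4],[0,0,0],1],[[-0.05,0,0.12],[0,0,0],1],[[0,0,0],[0,0,0],1]]'
python3 - <<'E'
from h import *
held(clouds(),.5945,.0,.1)
E
python3 plan.py
```

```text
time_s: 22.05
position: [0.5951, 0.274, 0.0451]
eef_rot: [-2.02, -2.039, -0.354]
force: [-0.1, 0.2, -0.2]
finger_gap: 0.633
grasp_force: 73.8
top 40 brown y [0.3634 0.3699] white y None 0
  y 0.36 ztop 0.0388 xmed 0.6225 x 0.597 0.634 n40
side 1359 brown y [0.1885 0.3682] white y [0.1751 0.2457] 10
  y 0.18 ztop 0.0585 xmed 0.5944 x 0.556 0.632 n81
  y 0.20 ztop 0.0722 xmed 0.5930 x 0.557 0.633 n420
  y 0.22 ztop 0.0885 xmed 0.5887 x 0.567 0.619 n210
  y 0.24 ztop 0.0970 xmed 0.5728 x 0.557 0.631 n145
  y 0.26 ztop 0.0965 xmed 0.5704 x 0.556 0.629 n151
  y 0.28 ztop 0.0832 xmed 0.5689 x 0.556 0.624 n81
  y 0.30 ztop 0.0585 xmed 0.5673 x 0.555 0.602 n66
  y 0.32 ztop 0.0721 xmed 0.5673 x 0.559 0.573 n61
  y 0.34 ztop 0.0732 xmed 0.5687 x 0.557 0.590 n60
  y 0.36 ztop 0.0406 xmed 0.5697 x 0.556 0.600 n84
t 22.1 p [0.5953 0.2741 0.0456] x [-0.01  0.94  0.34] z [-0.01  0.34 -0.94] q [ 0.19  0.7   1.83  0.6   0.64 -0.3 ] gap 0.635
```

```bash
python3 -m creep '[[[-0.03,0,0.08],[0,0,0],1],[[0,0,0],[0,0,0],1],[[0,0,0],[0,0,0],1]]'; python3 -m creep '[[[-0.03,0,0.08],[0,0,0],1],[[0,0,0],[0,0,0],1],[[0,0,0],[0,0,0],1]]' | grep -E 'pos|force'
```

```text
time_s: 22.52
position: [0.5949, 0.274, 0.0425]
eef_rot: [-2.02, -2.039, -0.354]
force: [0.2, 0.7, -1.1]
finger_gap: 0.631
grasp_force: 73.8
position: [0.5948, 0.2741, 0.04]
force: [-1.3, -0.4, 4.4]
grasp_force: 74.3
```

```bash
python3 -m creep '[[[0,0,0],[0,0,0],0.2],[[0,0,0],[0,0,0],0.1],[[0,0,0],[0,0,0],0.1],[[0,0,-0.5],[0,0,0],0.1],[[0,0,-1],[0,0,0],0.1],[[0,0,-1],[0,0,0],0.1],[[0,0,-1],[0,0,0],0],[[0,0,-1],[0,0,0],0],[[-1,0,0],[0,-0.5,0],0],[[-1,0,0],[0,-0.5,0],0]]'
python3 - <<'E'
from h import *
C=clouds();held(C,.5945,.04,.1); tubes(C)
E
python3 plan.py
```

```text
time_s: 24.15
position: [0.5966, 0.1692, 0.1494]
eef_rot: [-2.101, -2.121, -0.218]
force: [0.3, 0.1, -0.1]
finger_gap: 1.002
grasp_force: 0.0
top 507 brown y [0.2082 0.2607] white y [0.2109 0.3406] 118
  y 0.20 ztop 0.0807 xmed 0.5848 x 0.571 0.599 n41
  y 0.22 ztop 0.0838 xmed 0.5885 x 0.571 0.614 n148
  y 0.24 ztop 0.0830 xmed 0.5939 x 0.573 0.619 n168
  y 0.26 ztop 0.0823 xmed 0.5879 x 0.572 0.618 n63
  y 0.32 ztop 0.0771 xmed 0.5999 x 0.585 0.610 n15
  y 0.34 ztop 0.0763 xmed 0.5926 x 0.575 0.612 n69
side 831 brown y [0.1887 0.3206] white y [0.217  0.3429] 28
  y 0.18 ztop 0.0624 xmed 0.5918 x 0.558 0.629 n18
  y 0.20 ztop 0.0762 xmed 0.5945 x 0.558 0.633 n178
  y 0.22 ztop 0.0828 xmed 0.5853 x 0.566 0.618 n181
  y 0.24 ztop 0.0826 xmed 0.5753 x 0.564 0.609 n92
  y 0.26 ztop 0.0839 xmed 0.5754 x 0.564 0.606 n96
  y 0.28 ztop 0.0834 xmed 0.5746 x 0.564 0.607 n84
  y 0.30 ztop 0.0824 xmed 0.5752 x 0.564 0.609 n88
  y 0.32 ztop 0.0824 xmed 0.5756 x 0.564 0.608 n62
  y 0.34 ztop 0.0758 xmed 0.5810 x 0.572 0.600 n31
A top none
A side none
B top ztop 0.1384 toprect [ 427.8 -219.2] [55.5 54.5] 68.3 topmed [ 0.4283 -0.219   0.1349] sidecirc [ 0.4283 -0.2199  0.0276]
B side ztop 0.1366 toprect [ 426.4 -218.5] [56.8 53.8] 48.7 topmed [ 0.4247 -0.2195  0.1344] sidecirc [ 0.426  -0.2185  0.0266]
C top ztop 0.1378 toprect [ 460.1 -368.1] [40.4 39.2] 89.6 topmed [ 0.46   -0.3685  0.1352] sidecirc [ 0.46   -0.3689  0.0274]
C side ztop 0.1359 toprect [ 457.4 -367.6] [42.6 40.2] 18.1 topmed [ 0.4563 -0.3682  0.1343] sidecirc [ 0.4582 -0.367   0.0272]
t 24.2 p [0.5963 0.1692 0.1487] x [-0.01  0.98  0.21] z [-0.    0.21 -0.98] q [ 0.1   0.52  1.79  0.28  0.84 -0.1 ] gap 1.005
```

```bash
python3 plan.py .427 -.2195 .14 63 -70 -.09  .427 -.2195 .078 63 -70 -.09 .427 -.2195 .078 63 -70 .018
```

```text
t 24.2 p [0.5963 0.1692 0.1487] x [-0.01  0.98  0.21] z [-0.    0.21 -0.98] q [ 0.1   0.52  1.79  0.28  0.84 -0.1 ] gap 1.005
WP 12 rows
[[-0.84,-0.37,-0.24],[0.15,-0.84,0.27],J]
[[-0.87,-0.34,-0.13],[0.15,-0.83,0.27],J]
[[-0.89,-0.31,-0.02],[0.15,-0.84,0.27],J]
[[-0.9,-0.28,0.09],[0.15,-0.83,0.27],J]
[[-0.89,-0.24,0.2],[0.15,-0.84,0.27],J]
[[-0.87,-0.2,0.31],[0.15,-0.83,0.28],J]
[[-0.84,-0.16,0.41],[0.15,-0.84,0.27],J]
[[-0.79,-0.12,0.51],[0.15,-0.83,0.28],J]
[[-0.73,-0.08,0.6],[0.15,-0.84,0.27],J]
[[-0.65,-0.04,0.68],[0.16,-0.83,0.27],J]
[[-0.57,0,0.75],[0.15,-0.84,0.28],J]
[[-0.48,0.03,0.81],[0.16,-0.83,0.28],J]
WP 3 rows
[[0.65,0,0.24],[0,0,0],J]
[[0.65,0,0.24],[0,0,0],J]
[[0.64,0,0.23],[0,0,0],J]
WP 4 rows
[[0,0,0.9],[0,0,0],J]
[[0,0,0.9],[0,0,0],J]
[[0,0,0.9],[0,0,0],J]
[[0,0,0.9],[0,0,0],J]
```

```bash
python3 -m creep '[[[-0.84,-0.37,-0.24],[0.15,-0.84,0.27],0],[[-0.87,-0.34,-0.13],[0.15,-0.83,0.27],0],[[-0.89,-0.31,-0.02],[0.15,-0.84,0.27],0],[[-0.9,-0.28,0.09],[0.15,-0.83,0.27],0],[[-0.89,-0.24,0.2],[0.15,-0.84,0.27],0],[[-0.87,-0.2,0.31],[0.15,-0.83,0.28],0],[[-0.84,-0.16,0.41],[0.15,-0.84,0.27],0],[[-0.79,-0.12,0.51],[0.15,-0.83,0.28],0],[[-0.73,-0.08,0.6],[0.15,-0.84,0.27],0],[[-0.65,-0.04,0.68],[0.16,-0.83,0.27],0],[[-0.57,0,0.75],[0.15,-0.84,0.28],0],[[-0.48,0.03,0.81],[0.16,-0.83,0.28],0]]'
python3 - <<'E'
from h import *
C=clouds();tubes(C)
E
python3 plan.py .427 -.2195 .078 63 -70 -.09 .427 -.2195 .078 63 -70 .018
```

```text
time_s: 25.75
position: [0.4653, -0.1428, 0.1701]
eef_rot: [1.855, 1.135, -1.3]
force: [-0.2, 0.1, -0.3]
finger_gap: 1.002
grasp_force: 0.0
A top none
A side none
B top ztop 0.1379 toprect [ 428.4 -220.5] [55.9 54.8] 0.3 topmed [ 0.4282 -0.2198  0.1346] sidecirc [ 0.4283 -0.2198  0.0276]
B side ztop 0.1363 toprect [ 426.  -218.4] [57.2 56.4] 73.8 topmed [ 0.4243 -0.2191  0.1343] sidecirc [ 0.4262 -0.2182  0.0267]
C top ztop 0.1378 toprect [ 460.  -368.7] [39.5 39.3] 88.3 topmed [ 0.46   -0.3684  0.135 ] sidecirc [ 0.4601 -0.3688  0.0274]
C side ztop 0.1359 toprect [ 457.8 -367.9] [44.9 40.5] 52.8 topmed [ 0.4562 -0.3683  0.1341] sidecirc [ 0.4581 -0.3672  0.0271]
t 25.9 p [ 0.464  -0.1437  0.1685] x [ 0.15  0.3  -0.94] z [-0.43 -0.84 -0.34] q [ 0.21  0.88  1.76 -0.81  1.56  1.18] gap 0.999
WP 3 rows
[[0.62,0.02,0.22],[-0.01,0.01,0.01],J]
[[0.63,0.02,0.23],[-0.01,0,0],J]
[[0.62,0.01,0.22],[-0.01,0.01,0.01],J]
WP 4 rows
[[0,0,0.9],[0,0,0],J]
[[0,0,0.9],[0,0,0],J]
[[0,0,0.9],[0,0,0],J]
[[0,0.01,0.9],[0,0,0],J]
```

```bash
python3 -m creep '[[[0.62,0.02,0.22],[0,0,0],0],[[0.62,0.02,0.22],[0,0,0],0],[[0.62,0.01,0.22],[0,0,0],0],[[0,0,0.9],[0,0,0],0],[[0,0,0.9],[0,0,0],0],[[0,0,0.9],[0,0,0],0],[[0,0,0.85],[0,0,0],0],[[0,0,0],[0,0,0],0],[[0,0,0],[0,0,0],1],[[0,0,0],[0,0,0],1],[[0,0,0],[0,0,0],1],[[0,0,0],[0,0,0],1]]' 70
python3 plan.py
```

```text
time_s: 27.35
position: [0.4221, -0.2316, 0.0739]
eef_rot: [1.856, 1.138, -1.297]
force: [-0.0, 1.9, 4.5]
finger_gap: 0.63
grasp_force: 72.9
t 27.4 p [ 0.4221 -0.2316  0.0739] x [ 0.16  0.31 -0.94] z [-0.43 -0.84 -0.34] q [ 0.08  1.    1.88 -0.95  1.36  1.35] gap 0.63
```

```bash
python3 -m creep '[[[-0.9,0,-0.33],[0,0,0],1],[[-0.9,0,-0.33],[0,0,0],1],[[-0.9,0,-0.33],[0,0,0],1],[[-0.9,0,-0.33],[0,0,0],1],[[-0.9,0,-0.33],[0,0,0],1]]' 70
python3 plan.py .46 -.01 .21 90.6 20 0  .5045 .2695 .15 90.6 20 0
```

```text
time_s: 27.98
position: [0.4219, -0.2317, 0.2182]
eef_rot: [1.857, 1.139, -1.297]
force: [-0.4, -0.4, -0.8]
finger_gap: 0.637
grasp_force: 73.4
t 28.0 p [ 0.4219 -0.2317  0.2182] x [ 0.16  0.31 -0.94] z [-0.43 -0.84 -0.34] q [ 0.08  0.75  1.91 -0.93  1.5   1.16] gap 0.637
WP 12 rows
[[0.23,-0.19,-0.55],[-0.13,0.92,-0.29],J]
[[0.3,-0.16,-0.52],[-0.14,0.92,-0.29],J]
[[0.37,-0.14,-0.48],[-0.13,0.92,-0.29],J]
[[0.44,-0.12,-0.43],[-0.14,0.91,-0.29],J]
[[0.49,-0.09,-0.37],[-0.13,0.91,-0.29],J]
[[0.54,-0.06,-0.31],[-0.14,0.92,-0.29],J]
[[0.58,-0.03,-0.24],[-0.14,0.91,-0.29],J]
[[0.6,-0.01,-0.16],[-0.13,0.92,-0.29],J]
[[0.62,0.02,-0.09],[-0.14,0.91,-0.29],J]
[[0.63,0.05,0],[-0.13,0.92,-0.29],J]
[[0.62,0.07,0.07],[-0.14,0.91,-0.28],J]
[[0.6,0.09,0.16],[-0.14,0.92,-0.29],J]
WP 10 rows
[[0.81,0.16,0.51],[0,0,0],J]
[[0.8,0.16,0.51],[0,0,0],J]
[[0.81,0.16,0.5],[0,0,0],J]
[[0.8,0.16,0.51],[0,0,0],J]
[[0.81,0.16,0.5],[0,0,0],J]
[[0.8,0.16,0.51],[0,0,0],J]
[[0.81,0.16,0.5],[0,0,0],J]
[[0.8,0.16,0.51],[0,0,0],J]
[[0.81,0.15,0.5],[0,0,0],J]
[[0.8,0.16,0.51],[0,0,0],J]
```

```bash
python3 -m creep '[[[0.23,-0.19,-0.55],[-0.13,0.92,-0.29],1],[[0.3,-0.16,-0.52],[-0.14,0.92,-0.29],1],[[0.37,-0.14,-0.48],[-0.13,0.92,-0.29],1],[[0.44,-0.12,-0.43],[-0.14,0.91,-0.29],1],[[0.49,-0.09,-0.37],[-0.13,0.91,-0.29],1],[[0.54,-0.06,-0.31],[-0.14,0.92,-0.29],1],[[0.58,-0.03,-0.24],[-0.14,0.91,-0.29],1],[[0.6,-0.01,-0.16],[-0.13,0.92,-0.29],1],[[0.62,0.02,-0.09],[-0.14,0.91,-0.29],1],[[0.63,0.05,0],[-0.13,0.92,-0.29],1],[[0.62,0.07,0.07],[-0.14,0.91,-0.28],1],[[0.6,0.09,0.16],[-0.14,0.92,-0.29],1]]' 70
python3 plan.py .5045 .2695 .15 90.6 20 0
```

```text
time_s: 29.48
position: [0.4603, -0.0096, 0.2095]
eef_rot: [-2.018, -2.043, -0.363]
force: [-1.1, 0.4, -2.3]
finger_gap: 0.634
grasp_force: 73.6
t 29.5 p [ 0.4603 -0.0096  0.2095] x [-0.01  0.94  0.34] z [-0.    0.34 -0.94] q [-0.35  0.3   2.02  0.4   0.98 -0.62] gap 0.634
WP 10 rows
[[0.8,0.16,0.51],[0,0,0],J]
[[0.8,0.16,0.51],[0,0,0],J]
[[0.8,0.16,0.51],[0,0,0],J]
[[0.8,0.16,0.51],[0,0,0],J]
[[0.8,0.16,0.51],[0,0,0],J]
[[0.81,0.16,0.5],[0,0,0],J]
[[0.8,0.15,0.51],[0,-0.01,0],J]
[[0.81,0.16,0.5],[0.01,0,0.01],J]
[[0.81,0.15,0.5],[0,-0.01,0],J]
[[0.8,0.15,0.51],[0.01,0,0.01],J]
```

```bash
python3 -m creep '[[[0.8,0.16,0.51],[0,0,0],1],[[0.8,0.16,0.51],[0,0,0],1],[[0.8,0.16,0.51],[0,0,0],1],[[0.8,0.16,0.51],[0,0,0],1],[[0.8,0.16,0.51],[0,0,0],1],[[0.8,0.16,0.5],[0,0,0],1],[[0.8,0.15,0.51],[0,0,0],1],[[0.81,0.16,0.5],[0,0,0],1],[[0.81,0.15,0.5],[0,0,0],1],[[0.8,0.15,0.51],[0,0,0],1],[[0,0,0],[0,0,0],1]]' 70
python3 - <<'E'
from h import *
p=r.grab_frame("side"); save(p,"s5.png")
held(clouds(),.5045,.11,.23)
E
python3 plan.py .5045 .2695 .1 90.6 20 0 .5045 .2695 .047 90.6 20 0
```

```text
time_s: 30.85
position: [0.5036, 0.2699, 0.1478]
eef_rot: [-2.018, -2.044, -0.355]
force: [0.1, 0.3, -1.1]
finger_gap: 0.633
grasp_force: 73.8
top 22 brown y [0.2842 0.3042] white y None 0
  y 0.30 ztop 0.1762 xmed 0.4772 x 0.475 0.479 n15
side 872 brown y [0.2042 0.2709] white y [0.2081 0.3414] 10
  y 0.20 ztop 0.1877 xmed 0.4996 x 0.477 0.528 n220
  y 0.22 ztop 0.2278 xmed 0.4923 x 0.473 0.530 n228
  y 0.24 ztop 0.2214 xmed 0.4828 x 0.466 0.538 n244
  y 0.26 ztop 0.2228 xmed 0.4822 x 0.465 0.542 n132
  y 0.30 ztop 0.1870 xmed 0.4746 x 0.472 0.512 n14
  y 0.32 ztop 0.1683 xmed 0.4750 x 0.471 0.483 n15
  y 0.34 ztop 0.1740 xmed 0.4814 x 0.478 0.485 n11
t 31.0 p [0.5038 0.268  0.1483] x [-0.01  0.94  0.34] z [-0.    0.34 -0.94] q [ 0.21  0.45  1.98  0.54  0.71 -0.21] gap 0.631
WP 2 rows
[[-0.25,0.01,0.76],[0,0,0],J]
[[-0.25,0.01,0.77],[0,0,0],J]
WP 2 rows
[[-0.3,0,0.83],[0,0,0],J]
[[-0.31,0,0.83],[0,0,0],J]
```

View pics/s5.png

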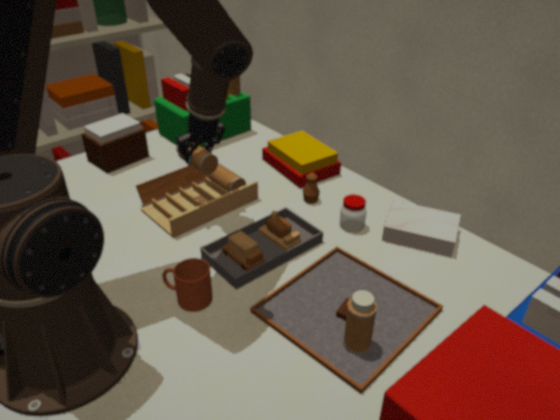

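Tube A lies in cradle 3 at (227,178), and tube B is held over cradle 2 at (203,158). I'll lower B.

```bash
python3 -m creep '[[[-0.2,0.01,0.76],[0,0,0],1],[[-0.2,0.01,0.77],[0,0,0],1],[[-0.28,0,0.83],[0,0,0],1],[[-0.28,0,0.75],[0,0,0],1],[[0,0,0],[0,0,0],1],[[0,0,0],[0,0,0],1]]'; python3 -m creep '[[[-0.03,0,0.09],[0,0,0],1],[[0,0,0],[0,0,0],1],[[0,0,0],[0,0,0],1]]' | grep -E 'pos|force'
```

```text
time_s: 31.75
position: [0.5052, 0.2729, 0.0516]
eef_rot: [-2.021, -2.042, -0.357]
force: [-0.2, 0.3, -0.7]
finger_gap: 0.628
grasp_force: 73.9
position: [0.5048, 0.2734, 0.0483]
force: [-0.3, 0.9, -1.2]
grasp_force: 73.9
```

```bash
python3 -m creep '[[[-0.04,0,0.1],[0,0,0],1],[[0,0,0],[0,0,0],1],[[0,0,0],[0,0,0],1]]' | grep -E 'pos|force';python3 -m creep '[[[-0.03,0,0.08],[0,0,0],1],[[0,0,0],[0,0,0],1],[[0,0,0],[0,0,0],1]]' | grep -E 'pos|force'
```

```text
position: [0.5047, 0.2732, 0.0446]
force: [-0.6, 0.8, -1.1]
grasp_force: 73.9
position: [0.5047, 0.2732, 0.0421]
force: [-0.0, -0.8, -1.1]
grasp_force: 73.9
```

```bash
python3 -m creep '[[[-0.02,0,0.06],[0,0,0],1],[[0,0,0],[0,0,0],1],[[0,0,0],[0,0,0],1]]' | grep -E 'pos|force'; python3 - <<'E'
from h import *
held(clouds(),.5045,.06,.1)
E
```

```text
position: [0.505, 0.2734, 0.0414]
force: [-4.8, -5.1, 22.4]
grasp_force: 76.2
top 11 brown y None white y [0.3393 0.3424] 8
  y 0.34 ztop 0.0760 xmed 0.5173 x 0.508 0.522 n11
side 450 brown y [0.1879 0.2789] white y None 0
  y 0.20 ztop 0.0705 xmed 0.5092 x 0.469 0.541 n27
  y 0.22 ztop 0.0836 xmed 0.4989 x 0.478 0.527 n156
  y 0.24 ztop 0.0969 xmed 0.4877 x 0.466 0.540 n127
  y 0.26 ztop 0.0962 xmed 0.4999 x 0.465 0.541 n116
  y 0.28 ztop 0.0825 xmed 0.5233 x 0.487 0.534 n13
```

```bash
python3 -m creep '[[[0,0,-0.04],[0,0,0],1],[[0,0,0],[0,0,0],0.2],[[0,0,0],[0,0,0],0.1],[[0,0,0],[0,0,0],0.1],[[0,0,-0.5],[0,0,0],0.1],[[0,0,-1],[0,0,0],0.1],[[0,0,-1],[0,0,0],0.1],[[0,0,-1],[0,0,0],0],[[0,0,-1],[0,0,0],0],[[-1,0,0],[0,-0.5,0],0],[[-1,0,0],[0,-0.5,0],0]]'
python3 - <<'E'
from h import *
C=clouds();held(C,.5045,.06,.1);held(C,.5945,.06,.1); tubes(C)
E
python3 plan.py .459 -.3685 .14 51 -70 -.09  .459 -.3685 .075 51 -70 -.09 .459 -.3685 .075 51 -70 .02
```

```text
time_s: 34.72
position: [0.5061, 0.1681, 0.1509]
eef_rot: [-2.103, -2.124, -0.22]
force: [-0.1, 1.1, 0.5]
finger_gap: 1.001
grasp_force: 0.0
top 236 brown y [0.2391 0.3181] white y [0.3158 0.3412] 173
  y 0.30 ztop 0.0845 xmed 0.5168 x 0.505 0.529 n13
  y 0.32 ztop 0.0837 xmed 0.5049 x 0.482 0.529 n131
  y 0.34 ztop 0.0753 xmed 0.5027 x 0.485 0.522 n82
side 581 brown y [0.1908 0.321 ] white y [0.3213 0.344 ] 19
  y 0.20 ztop 0.0801 xmed 0.5026 x 0.469 0.540 n32
  y 0.22 ztop 0.0834 xmed 0.4975 x 0.477 0.527 n154
  y 0.24 ztop 0.0832 xmed 0.4904 x 0.477 0.518 n83
  y 0.26 ztop 0.0841 xmed 0.4909 x 0.476 0.521 n77
  y 0.28 ztop 0.0828 xmed 0.4889 x 0.475 0.522 n81
  y 0.30 ztop 0.0837 xmed 0.4892 x 0.477 0.520 n67
  y 0.32 ztop 0.0838 xmed 0.4899 x 0.474 0.517 n61
  y 0.34 ztop 0.0764 xmed 0.4920 x 0.483 0.506 n23
top 370 brown y [0.2921 0.3147] white y [0.3143 0.3403] 176
  y 0.30 ztop 0.0831 xmed 0.5943 x 0.569 0.618 n155
  y 0.32 ztop 0.0832 xmed 0.5904 x 0.568 0.617 n140
  y 0.34 ztop 0.0755 xmed 0.5928 x 0.575 0.611 n75
side 515 brown y [0.1922 0.3215] white y [0.2232 0.344 ] 18
 
[... 966 characters left out ...]
[[-0.98,0.11,0],[0.16,-0.61,0.29],J]
[[-0.97,0.15,0.08],[0.17,-0.61,0.29],J]
[[-0.95,0.2,0.16],[0.17,-0.61,0.29],J]
[[-0.92,0.24,0.23],[0.16,-0.61,0.3],J]
[[-0.89,0.28,0.3],[0.16,-0.61,0.29],J]
[[-0.85,0.32,0.37],[0.17,-0.61,0.29],J]
[[-0.8,0.37,0.43],[0.17,-0.61,0.3],J]
[[-0.74,0.41,0.49],[0.16,-0.62,0.3],J]
[[-0.68,0.45,0.54],[0.16,-0.62,0.29],J]
[[-0.61,0.49,0.59],[0.17,-0.61,0.29],J]
[[-0.54,0.53,0.63],[0.17,-0.62,0.3],J]
[[-0.46,0.57,0.66],[0.16,-0.61,0.3],J]
[[-0.39,0.6,0.67],[0.16,-0.62,0.29],J]
WP 3 rows
[[0.68,0,0.25],[0,0,0],J]
[[0.68,0,0.25],[0,0,0],J]
[[0.68,0,0.24],[0.01,0,0],J]
WP 4 rows
[[0,0,0.92],[0,0,0],J]
[[0,0,0.92],[0,0,0],J]
[[0,0,0.92],[0,0,0],J]
[[0,0,0.91],[0,0,0],J]
```

```bash
python3 plan.py .459 -.3685 .14 70 -70 -.09
```

```text
t 34.8 p [0.5057 0.1681 0.1503] x [-0.01  0.98  0.21] z [-0.    0.21 -0.98] q [ 0.12  0.41  1.99  0.31  0.74 -0.12] gap 0.999
WP 16 rows
[[-0.92,-0.05,-0.24],[0.09,-0.63,0.15],J]
[[-0.94,-0.03,-0.15],[0.09,-0.63,0.15],J]
[[-0.95,-0.01,-0.07],[0.09,-0.63,0.15],J]
[[-0.95,0.01,0.01],[0.09,-0.63,0.15],J]
[[-0.95,0.03,0.1],[0.08,-0.63,0.15],J]
[[-0.94,0.05,0.18],[0.09,-0.63,0.15],J]
[[-0.92,0.07,0.26],[0.09,-0.63,0.16],J]
[[-0.89,0.1,0.34],[0.08,-0.63,0.16],J]
[[-0.85,0.12,0.41],[0.08,-0.63,0.15],J]
[[-0.81,0.14,0.48],[0.09,-0.63,0.15],J]
[[-0.76,0.17,0.55],[0.09,-0.63,0.16],J]
[[-0.7,0.19,0.61],[0.08,-0.64,0.16],J]
[[-0.64,0.21,0.67],[0.08,-0.63,0.15],J]
[[-0.58,0.23,0.73],[0.09,-0.64,0.16],J]
[[-0.51,0.26,0.77],[0.08,-0.63,0.15],J]
[[-0.43,0.27,0.81],[0.09,-0.64,0.16],J]
```

```bash
python3 -m creep '[[[-0.92,-0.05,-0.24],[0.09,-0.63,0.15],0],[[-0.94,-0.03,-0.15],[0.09,-0.63,0.15],0],[[-0.95,-0.01,-0.07],[0.09,-0.63,0.15],0],[[-0.95,0.01,0.01],[0.09,-0.63,0.15],0],[[-0.95,0.03,0.1],[0.08,-0.63,0.15],0],[[-0.94,0.05,0.18],[0.09,-0.63,0.15],0],[[-0.92,0.07,0.26],[0.09,-0.63,0.16],0],[[-0.89,0.1,0.34],[0.08,-0.63,0.16],0],[[-0.85,0.12,0.41],[0.08,-0.63,0.15],0],[[-0.81,0.14,0.48],[0.09,-0.63,0.15],0],[[-0.76,0.17,0.55],[0.09,-0.63,0.16],0],[[-0.7,0.19,0.61],[0.08,-0.64,0.16],0]]'
python3 - <<'E'
from h import *
C=clouds();tubes(C)
E
python3 plan.py .459 -.3685 .14 70 -70 -.09 .459 -.3685 .075 70 -70 -.09 .459 -.3685 .075 70 -70 .018
```

```text
time_s: 36.33
position: [0.4927, -0.1736, 0.1651]
eef_rot: [1.96, 1.534, -0.951]
force: [-0.1, -0.4, 0.8]
finger_gap: 1.001
grasp_force: 0.0
A top ztop 0.1992 toprect [ 549.6 -160.6] [17.2 13.4] 75.3 topmed [ 0.5453 -0.1624  0.1959] sidecirc [0. 0. 0.]
A side ztop 0.1997 toprect [ 548.9 -161. ] [18.9 17.7] 81.6 topmed [ 0.5454 -0.1588  0.1969] sidecirc [0. 0. 0.]
B top none
B side none
C top ztop 0.1381 toprect [ 460.1 -367.9] [39.2 40.4] 1.6 topmed [ 0.46   -0.3681  0.135 ] sidecirc [ 0.4599 -0.3693  0.0276]
C side ztop 0.1359 toprect [ 457.8 -367.3] [40.8 42.8] 86.5 topmed [ 0.4572 -0.368   0.1341] sidecirc [ 0.4581 -0.3672  0.027 ]
t 36.4 p [ 0.492  -0.174   0.1639] x [ 0.13  0.64 -0.76] z [-0.23 -0.73 -0.65] q [ 0.11  0.65  1.89 -0.84  1.2   0.92] gap 1.0
WP 4 rows
[[-0.66,0.22,0.67],[0.08,-0.63,0.16],J]
[[-0.59,0.24,0.72],[0.08,-0.64,0.16],J]
[[-0.52,0.26,0.76],[0.08,-0.63,0.16],J]
[[-0.45,0.27,0.81],[0.08,-0.64,0.15],J]
WP 3 rows
[[0.68,0,0.24],[0,0,0],J]
[[0.68,0,0.25],[0,0,0],J]
[[0.68,0,0.24],[0,0,0],J]
WP 4 rows
[[0,0,0.9],[0,0,0],J]
[[0,0,0.9],[0,0,0],J]
[[0,0,0.9],[0,0,0],J]
[[0,0,0.9],[0,0,0],J]
```

```bash
python3 -m creep '[[[-0.66,0.22,0.67],[0.08,-0.63,0.16],0],[[-0.59,0.24,0.72],[0.08,-0.64,0.16],0],[[-0.52,0.26,0.76],[0.08,-0.63,0.16],0],[[-0.45,0.27,0.81],[0.08,-0.64,0.15],0],[[0.68,0,0.24],[0,0,0],0],[[0.68,0,0.25],[0,0,0],0],[[0.66,0,0.22],[0,0,0],0],[[0,0,0],[0,0,0],0]]'
python3 plan.py .459 -.3685 .075 70 -70 .018
```

```text
time_s: 37.42
position: [0.4888, -0.2869, 0.1054]
eef_rot: [1.756, 1.233, -1.227]
force: [-0.7, -0.6, -0.5]
finger_gap: 1.001
grasp_force: 0.0
t 37.4 p [ 0.4888 -0.2869  0.1054] x [ 0.12  0.32 -0.94] z [-0.32 -0.88 -0.34] q [ 0.02  0.95  1.84 -1.11  1.36  1.24] gap 1.001
WP 4 rows
[[-0.01,0,0.92],[0,0,0],J]
[[-0.01,0,0.92],[0,-0.01,0],J]
[[-0.01,-0.01,0.91],[0.01,0,0],J]
[[-0.01,0,0.92],[0,-0.01,0.01],J]
```

```bash
python3 -m creep '[[[0,0,0.92],[0,0,0],0],[[0,0,0.92],[0,0,0],0],[[0,0,0.91],[0,0,0],0],[[0,0,0.85],[0,0,0],0],[[0,0,0],[0,0,0],0],[[0,0,0],[0,0,0],1],[[0,0,0],[0,0,0],1],[[0,0,0],[0,0,0],1],[[0,0,0],[0,0,0],1]]' 70
python3 plan.py
```

```text
time_s: 38.55
position: [0.4552, -0.3825, 0.0704]
eef_rot: [1.755, 1.23, -1.225]
force: [-0.3, 3.4, 6.6]
finger_gap: 0.631
grasp_force: 73.1
t 38.5 p [ 0.4552 -0.3825  0.0704] x [ 0.12  0.32 -0.94] z [-0.32 -0.88 -0.34] q [-0.15  1.    1.9  -1.3   1.28  1.33] gap 0.631
```

```bash
python3 -m creep '[[[-0.9,0,-0.33],[0,0,0],1],[[-0.9,0,-0.33],[0,0,0],1],[[-0.9,0,-0.33],[0,0,0],1],[[-0.9,0,-0.33],[0,0,0],1],[[-0.9,0,-0.33],[0,0,0],1]]' 70
python3 - <<'E'
from h import *
p=r.grab_frame("side"); save(p,"s6.png")
E
python3 plan.py .48 -.12 .25 80 20 0 .48 .05 .25 150 20 0 .44 .22 .22 230 20 0
```

```text
time_s: 39.17
position: [0.4547, -0.3823, 0.2144]
eef_rot: [1.756, 1.232, -1.225]
force: [0.7, 0.1, -0.9]
finger_gap: 0.635
grasp_force: 73.4
t 39.2 p [ 0.4554 -0.3826  0.2178] x [ 0.12  0.32 -0.94] z [-0.32 -0.88 -0.34] q [-0.15  0.74  1.93 -1.24  1.35  1.11] gap 0.629
WP 12 rows
[[0.16,-0.18,-0.7],[-0.05,0.93,-0.1],J]
[[0.25,-0.18,-0.67],[-0.04,0.93,-0.1],J]
[[0.34,-0.17,-0.63],[-0.04,0.94,-0.11],J]
[[0.42,-0.16,-0.59],[-0.05,0.93,-0.11],J]
[[0.49,-0.15,-0.53],[-0.05,0.94,-0.1],J]
[[0.56,-0.14,-0.46],[-0.04,0.93,-0.1],J]
[[0.62,-0.12,-0.38],[-0.04,0.94,-0.11],J]
[[0.67,-0.11,-0.3],[-0.05,0.93,-0.11],J]
[[0.7,-0.1,-0.21],[-0.05,0.94,-0.1],J]
[[0.72,-0.09,-0.12],[-0.04,0.93,-0.1],J]
[[0.73,-0.08,-0.02],[-0.04,0.94,-0.11],J]
[[0.73,-0.07,0.07],[-0.05,0.93,-0.11],J]
WP 9 rows
[[0.58,-0.11,0.21],[0.33,0,-0.91],J]
[[0.59,-0.02,0.22],[0.33,0,-0.91],J]
[[0.59,0.06,0.21],[0.33,0,-0.91],J]
[[0.58,0.14,0.21],[0.33,0,-0.91],J]
[[0.55,0.23,0.2],[0.33,0,-0.92],J]
[[0.52,0.3,0.19],[0.34,0,-0.91],J]
[[0.48,0.38,0.17],[0.33,0,-0.92],J]
[[0.42,0.44,0.16],[0.34,0,-0.91],J]
[[0.36,0.5,0.13],[0.33,0,-0.92],J]
WP 11 rows
[[0.31,0.39,0.21],[0.31,0,-0.85],J]
[[0.26,0.43,0.19],[0.31,0,-0.85],J]
[[0.21,0.46,0.17],[0.31,0,-0.86],J]
[[0.15,0.49,0.15],[0.31,0,-0.85],J]
[[0.09,0.51,0.13],[0.31,0,-0.86],J]
[[0.03,0.53,0.11],[0.31,0,-0.85],J]
[[-0.03,0.53,0.08],[0.31,0,-0.86],J]
[[-0.1,0.52,0.06],[0.31,0,-0.85],J]
[[-0.16,0.51,0.04],[0.31,0,-0.86],J]
[[-0.22,0.49,0.02],[0.31,0,-0.85],J]
[[-0.27,0.47,0],[0.31,0.01,-0.86],J]
```

View pics/s6.png

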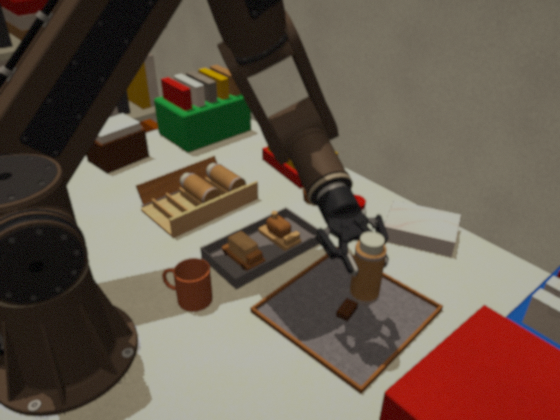

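Tube C is held upright at (370,265), cap up. Tubes A and B lie at (225,177) and (198,187) with their caps towards the gate.

```bash
python3 -m creep '[[[0.16,-0.18,-0.7],[-0.05,0.93,-0.1],1],[[0.25,-0.18,-0.67],[-0.04,0.93,-0.1],1],[[0.34,-0.17,-0.63],[-0.04,0.94,-0.11],1],[[0.42,-0.16,-0.59],[-0.05,0.93,-0.11],1],[[0.49,-0.15,-0.53],[-0.05,0.94,-0.1],1],[[0.56,-0.14,-0.46],[-0.04,0.93,-0.1],1],[[0.62,-0.12,-0.38],[-0.04,0.94,-0.11],1],[[0.67,-0.11,-0.3],[-0.05,0.93,-0.11],1],[[0.7,-0.1,-0.21],[-0.05,0.94,-0.1],1],[[0.72,-0.09,-0.12],[-0.04,0.93,-0.1],1],[[0.73,-0.08,-0.02],[-0.04,0.94,-0.11],1],[[0.73,-0.07,0.07],[-0.05,0.93,-0.11],1]]' 70
python3 -m creep '[[[0.58,-0.11,0.21],[0.33,0,-0.91],1],[[0.59,-0.02,0.22],[0.33,0,-0.91],1],[[0.59,0.06,0.21],[0.33,0,-0.91],1],[[0.58,0.14,0.21],[0.33,0,-0.91],1],[[0.55,0.23,0.2],[0.33,0,-0.92],1],[[0.52,0.3,0.19],[0.34,0,-0.91],1],[[0.48,0.38,0.17],[0.33,0,-0.92],1],[[0.42,0.44,0.16],[0.34,0,-0.91],1],[[0.36,0.5,0.13],[0.33,0,-0.92],1]]' | grep -E "gap|grasp|force"
python3 plan.py .44 .22 .22 230 20 0
```

```text
time_s: 40.72
position: [0.4798, -0.1194, 0.2467]
eef_rot: [-2.211, -1.856, -0.394]
force: [-0.8, 1.1, -2.6]
finger_gap: 0.636
grasp_force: 73.6
force: [-0.7, 0.8, -1.5]
finger_gap: 0.634
grasp_force: 73.5
t 41.9 p [0.4795 0.0508 0.2461] x [-0.82  0.47  0.34] z [-0.3   0.17 -0.94] q [-0.07  0.41  1.74  0.15  1.31 -1.19] gap 0.634
WP 11 rows
[[0.31,0.39,0.2],[0.31,0,-0.85],J]
[[0.26,0.43,0.18],[0.31,0,-0.85],J]
[[0.21,0.46,0.16],[0.31,0,-0.85],J]
[[0.15,0.49,0.14],[0.31,0,-0.85],J]
[[0.09,0.51,0.12],[0.31,0,-0.85],J]
[[0.03,0.52,0.1],[0.31,0,-0.85],J]
[[-0.03,0.53,0.07],[0.31,0,-0.85],J]
[[-0.09,0.52,0.05],[0.31,0,-0.85],J]
[[-0.16,0.51,0.03],[0.32,0,-0.85],J]
[[-0.21,0.49,0],[0.31,-0.01,-0.85],J]
[[-0.27,0.45,-0.01],[0.32,0,-0.86],J]
```

```bash
python3 -m creep '[[[0.31,0.39,0.2],[0.31,0,-0.85],1],[[0.26,0.43,0.18],[0.31,0,-0.85],1],[[0.21,0.46,0.16],[0.31,0,-0.85],1],[[0.15,0.49,0.14],[0.31,0,-0.85],1],[[0.09,0.51,0.12],[0.31,0,-0.85],1],[[0.03,0.52,0.1],[0.31,0,-0.85],1],[[-0.03,0.53,0.07],[0.31,0,-0.85],1],[[-0.09,0.52,0.05],[0.31,0,-0.85],1],[[-0.16,0.51,0.03],[0.32,0,-0.85],1],[[-0.21,0.49,0],[0.31,0,-0.85],1],[[-0.27,0.45,0],[0.32,0,-0.86],1]]' 70
python3 plan.py .4145 .273 .17 270.6 20 0
```

```text
time_s: 43.22
position: [0.4405, 0.2199, 0.2196]
eef_rot: [1.19, -2.552, 0.211]
force: [0.7, 1.4, -1.1]
finger_gap: 0.635
grasp_force: 73.6
t 43.2 p [0.4405 0.2199 0.2196] x [-0.6  -0.72  0.34] z [-0.22 -0.26 -0.94] q [ 0.5   0.46  1.72 -0.13  1.29 -1.89] gap 0.635
WP 6 rows
[[-0.22,0.3,0.21],[0.29,0,-0.79],J]
[[-0.25,0.28,0.2],[0.29,0,-0.8],J]
[[-0.28,0.26,0.19],[0.29,0,-0.79],J]
[[-0.31,0.24,0.18],[0.29,0,-0.8],J]
[[-0.34,0.21,0.17],[0.29,-0.01,-0.79],J]
[[-0.35,0.17,0.17],[0.29,0,-0.8],J]
```

```bash
python3 -m creep '[[[-0.22,0.3,0.21],[0.29,0,-0.79],1],[[-0.25,0.28,0.2],[0.29,0,-0.8],1],[[-0.28,0.26,0.19],[0.29,0,-0.79],1],[[-0.31,0.24,0.18],[0.29,0,-0.8],1],[[-0.34,0.21,0.17],[0.29,0,-0.79],1],[[-0.35,0.17,0.17],[0.29,0,-0.8],1],[[0,0,0],[0,0,0],1]]' 70
python3 - <<'E'
from h import *
C=clouds()
held(C,.4145,.11,.23); held(C,.5045,.06,.1)
p=r.grab_frame("side"); save(p,"s7.png")
E
python3 plan.py .4145 .273 .047 270.6 20 0
```

```text
time_s: 44.1
position: [0.4139, 0.2725, 0.1698]
eef_rot: [2.038, -2.022, 0.36]
force: [-0.1, -0.7, -0.7]
finger_gap: 0.633
grasp_force: 73.7
top 1586 brown y [0.2056 0.2961] white y [0.2068 0.212 ] 13
  y 0.20 ztop 0.2116 xmed 0.4143 x 0.390 0.441 n203
  y 0.22 ztop 0.2123 xmed 0.4161 x 0.390 0.442 n263
  y 0.24 ztop 0.2121 xmed 0.4158 x 0.389 0.442 n269
  y 0.26 ztop 0.2116 xmed 0.4155 x 0.381 0.446 n311
  y 0.28 ztop 0.2279 xmed 0.4134 x 0.375 0.453 n428
  y 0.30 ztop 0.2258 xmed 0.4133 x 0.375 0.453 n112
side 1042 brown y [0.2022 0.3099] white y [0.2523 0.2838] 8
  y 0.20 ztop 0.2107 xmed 0.4133 x 0.388 0.439 n310
  y 0.22 ztop 0.2121 xmed 0.3968 x 0.386 0.433 n120
  y 0.24 ztop 0.2124 xmed 0.3974 x 0.386 0.429 n111
  y 0.26 ztop 0.2117 xmed 0.3925 x 0.380 0.438 n125
  y 0.28 ztop 0.2286 xmed 0.4000 x 0.375 0.453 n267
  y 0.30 ztop 0.2284 xmed 0.4129 x 0.377 0.445 n87
  y 0.32 ztop 0.2202 xmed 0.4155 x 0.391 0.429 n19
top 1279 brown y [0.1908 0.3137] white y [0.2132 0.3402] 183
  y 0.20 ztop 0.0764 xmed 0.5023 x 0.468 0.540 n65
  y 0.22 ztop 0.0838 xmed 0.5035 x 0.479 0.530 n203
 
[... 376 characters left out ...]
09 xmed 0.5032 x 0.468 0.539 n40
  y 0.22 ztop 0.0830 xmed 0.4974 x 0.477 0.526 n140
  y 0.24 ztop 0.0837 xmed 0.4902 x 0.477 0.519 n82
  y 0.26 ztop 0.0837 xmed 0.4898 x 0.475 0.520 n81
  y 0.28 ztop 0.0838 xmed 0.4905 x 0.476 0.519 n76
  y 0.30 ztop 0.0843 xmed 0.4912 x 0.476 0.522 n75
  y 0.32 ztop 0.0850 xmed 0.4887 x 0.476 0.516 n56
  y 0.34 ztop 0.0751 xmed 0.4875 x 0.481 0.507 n12
t 44.2 p [0.4154 0.2721 0.1705] x [ 0.   -0.94  0.34] z [ 0.   -0.34 -0.94] q [ 0.71  0.48  1.85 -0.3   1.07 -2.25] gap 0.636
WP 5 rows
[[-0.29,0.01,0.77],[0,0,-0.01],J]
[[-0.29,0,0.77],[0,0,-0.01],J]
[[-0.29,0.01,0.77],[0.01,0,-0.01],J]
[[-0.29,0,0.77],[0,-0.01,-0.01],J]
[[-0.28,0.01,0.78],[0.01,0,-0.01],J]
```

View pics/s7.png

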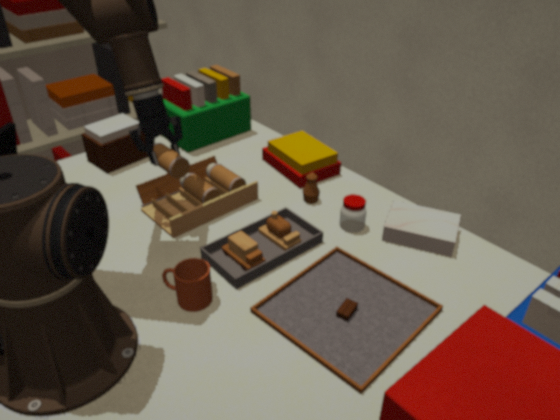

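Tube C is level over cradle 1 at (170,160), with its brown end towards the end board. I'll lower it.

```bash
python3 -m creep '[[[-0.33,0,0.78],[0,0,0],1],[[-0.33,0,0.77],[0,0,0],1],[[-0.33,0,0.77],[0,0,0],1],[[-0.33,0,0.77],[0,0,0],1],[[-0.31,0,0.7],[0,0,0],1],[[0,0,0],[0,0,0],1],[[0,0,0],[0,0,0],1]]' | grep -E 'pos|force'; python3 -m creep '[[[-0.04,0,0.1],[0,0,0],1],[[0,0,0],[0,0,0],1],[[0,0,0],[0,0,0],1]]' | grep -E 'pos|force'
```

```text
position: [0.4156, 0.2789, 0.0474]
force: [0.4, 0.1, -0.6]
grasp_force: 73.8
position: [0.4151, 0.2792, 0.0437]
force: [0.5, -0.3, -2.2]
grasp_force: 73.8
```

```bash
python3 -m creep '[[[0.07,0,0.03],[0,0,0],1],[[-0.03,0,0.05],[0,0,0],1],[[0,0,0],[0,0,0],1],[[0,0,0],[0,0,0],1]]' | grep -E 'pos|force'; python3 -m creep '[[[-0.01,0,0.03],[0,0,0],1],[[0,0,0],[0,0,0],1],[[0,0,0],[0,0,0],1]]' | grep -E 'pos|force'
```

```text
position: [0.4149, 0.277, 0.0415]
force: [-0.7, -0.5, 0.7]
grasp_force: 73.8
position: [0.4149, 0.277, 0.041]
force: [-3.8, 0.2, 10.0]
grasp_force: 75.2
```

```bash
python3 -m creep '[[[0,0,-0.02],[0,0,0],1],[[0,0,0],[0,0,0],0.2],[[0,0,0],[0,0,0],0.12],[[0,0,0],[0,0,0],0.12],[[0,0,-0.5],[0,0,0],0.12],[[0,0,-1],[0,0,0],0.12],[[0,0,-1],[0,0,0],0.12],[[0,0,-1],[0,0,0],0.12],[[0,0,-1],[0,0,0],0.12]]'
python3 plan.py .504 .445 .17 270.6 0 0 .504 .445 .058 270.6 0 0
```

```text
time_s: 47.5
position: [0.4147, 0.3244, 0.1699]
eef_rot: [2.038, -2.025, 0.36]
force: [-0.5, 0.4, 0.0]
finger_gap: 0.879
grasp_force: 0.0
t 47.5 p [0.4147 0.3244 0.1699] x [ 0.01 -0.94  0.34] z [ 0.   -0.34 -0.94] q [ 0.78  0.52  1.76 -0.28  1.12 -2.21] gap 0.879
WP 6 rows
[[-0.63,-0.5,-0.23],[0,-0.42,-0.01],J]
[[-0.64,-0.5,-0.19],[0,-0.42,0],J]
[[-0.65,-0.5,-0.15],[0,-0.42,-0.01],J]
[[-0.65,-0.5,-0.12],[0,-0.42,0],J]
[[-0.66,-0.5,-0.08],[0,-0.41,-0.01],J]
[[-0.66,-0.51,-0.04],[0.01,-0.42,0],J]
WP 4 rows
[[0,0,0.93],[0,0,0],J]
[[0,0,0.93],[0,0,0],J]
[[0,0,0.94],[0,0,0],J]
[[0,0,0.93],[0,0,0],J]
```

```bash
python3 -m creep '[[[-0.63,-0.5,-0.23],[0,-0.42,0],0.5],[[-0.64,-0.5,-0.19],[0,-0.42,0],1],[[-0.65,-0.5,-0.15],[0,-0.42,-0.01],1],[[-0.65,-0.5,-0.12],[0,-0.42,0],1],[[-0.66,-0.5,-0.08],[0,-0.41,-0.01],1],[[-0.66,-0.51,-0.04],[0,-0.42,0],1],[[0,0,0],[0,0,0],1]]' 40
python3 - <<'E'
from h import *
C=clouds()
for x in (.4145,.5045,.5945): held(C,x,.06,.1)
for n in("top",): save(r.grab_frame(n),"t8.png")
for v,(w,f) in C.items():
    q=w[box(w,[.37,.355,.02],[.64,.42,.08])]; print(v,"gate top y",np.round(np.percentile(q[q[:,2]>.06],[2,98],axis=0),3).tolist())
E
python3 plan.py .504 .445 .058 270.6 0 0
```

```text
time_s: 48.38
position: [0.505, 0.4445, 0.1689]
eef_rot: [-2.23, 2.212, 0.001]
force: [-0.3, -0.6, 0.4]
finger_gap: -0.003
grasp_force: 0.0
top 1324 brown y [0.1887 0.3129] white y [0.3152 0.3403] 107
  y 0.18 ztop 0.0658 xmed 0.4106 x 0.383 0.446 n16
  y 0.20 ztop 0.0826 xmed 0.4164 x 0.385 0.449 n66
  y 0.22 ztop 0.0837 xmed 0.4163 x 0.391 0.441 n201
  y 0.24 ztop 0.0836 xmed 0.4160 x 0.391 0.441 n202
  y 0.26 ztop 0.0832 xmed 0.4147 x 0.390 0.441 n200
  y 0.28 ztop 0.0837 xmed 0.4156 x 0.388 0.441 n202
  y 0.30 ztop 0.0836 xmed 0.4153 x 0.390 0.441 n199
  y 0.32 ztop 0.0823 xmed 0.4150 x 0.390 0.440 n162
  y 0.34 ztop 0.0780 xmed 0.4149 x 0.396 0.432 n76
side 624 brown y [0.1893 0.3195] white y [0.3186 0.3417] 16
  y 0.20 ztop 0.0798 xmed 0.4119 x 0.381 0.451 n47
  y 0.22 ztop 0.0829 xmed 0.4075 x 0.387 0.435 n159
  y 0.24 ztop 0.0835 xmed 0.4018 x 0.387 0.429 n85
  y 0.26 ztop 0.0840 xmed 0.4017 x 0.387 0.430 n83
  y 0.28 ztop 0.0835 xmed 0.4012 x 0.386 0.430 n84
  y 0.30 ztop 0.0833 xmed 0.4010 x 0.387 0.429 n78
  y 0.32 ztop 0.0843 xmed 0.4002 x 0.386 0.432 n53
  y 0.34 ztop 0.
[... 1561 characters left out ...]
.567 0.614 n126
  y 0.24 ztop 0.0827 xmed 0.5787 x 0.565 0.610 n80
  y 0.26 ztop 0.0836 xmed 0.5781 x 0.564 0.607 n77
  y 0.28 ztop 0.0839 xmed 0.5796 x 0.565 0.608 n73
  y 0.30 ztop 0.0836 xmed 0.5783 x 0.566 0.609 n72
  y 0.32 ztop 0.0840 xmed 0.5789 x 0.566 0.611 n43
  y 0.34 ztop 0.0752 xmed 0.5829 x 0.573 0.601 n28
top gate top y [[0.375, 0.379, 0.06], [0.631, 0.392, 0.07]]
side gate top y [[0.375, 0.378, 0.06], [0.63, 0.393, 0.071]]
t 48.5 p [0.5036 0.4436 0.1682] x [ 0.01 -1.    0.  ] z [-0. -0. -1.] q [ 0.68  0.57  1.6  -0.    0.97 -2.47] gap -0.002
WP 4 rows
[[-0.01,0,0.92],[0,0,0],J]
[[-0.01,-0.01,0.92],[0,0,0],J]
[[-0.02,0,0.92],[0,-0.01,-0.01],J]
[[-0.01,-0.01,0.91],[0.01,0,0],J]
```

View pics/t8.png

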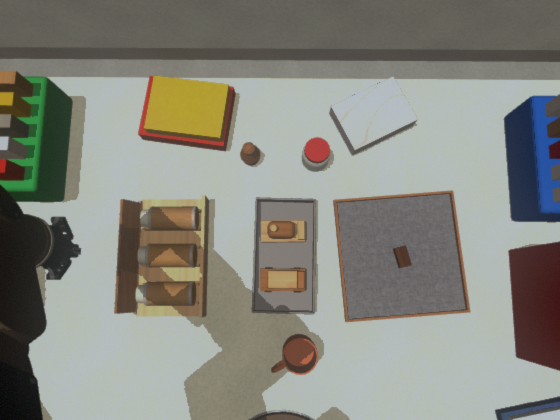

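All three tubes lie in the cradles with caps towards the gate (x≈145, rows 218, 256 and 294). The toys stand in the tray at (283,230) and (283,280), and the mat is empty apart from the dark box. Next is the gate.

```bash
python3 -m creep '[[[0,0,0.92],[0,0,0],1],[[0,0,0.92],[0,0,0],1],[[0,0,0.92],[0,0,0],1],[[0,0,0.9],[0,0,0],1],[[0.5,0,0],[0,0,0],1],[[0.5,0,0],[0,0,0],1],[[0.3,0,0],[0,0,0],1],[[0.3,0,0],[0,0,0],1],[[0.2,0,0],[0,0,0],1],[[0.1,0,0],[0,0,0],1],[[0,0,0],[0,0,0],1]]' | grep -E 'pos|force'; python3 -m creep '[[[0.1,0,0],[0,0,0],1],[[0.08,0,0],[0,0,0],1],[[0,0,0],[0,0,0],1]]' | grep -E 'pos|force'
```

```text
position: [0.5045, 0.3867, 0.058]
force: [0.3, 0.4, -0.1]
grasp_force: 0.0
position: [0.5046, 0.3814, 0.0581]
force: [0.8, 0.1, 0.2]
grasp_force: 0.2
```

```bash
python3 -m creep '[[[0.1,0,0],[0,0,0],1],[[0.1,0,0],[0,0,0],1],[[0,0,0],[0,0,0],1]]' | grep -E 'pos|force'; python3 - <<'E'
from h import *
for v,(w,f) in clouds().items():
    q=w[box(w,[.37,.34,.02],[.64,.42,.08])&(np.abs(w[:,0]-.504)>.05)]; print(v,np.round(np.percentile(q[q[:,2]>.062],[2,50,98],axis=0),3).tolist(),q[:,2].max())
E
```

```text
position: [0.5048, 0.3771, 0.0583]
force: [-3.7, 15.3, -3.3]
grasp_force: 8.1
top [[0.374, 0.34, 0.063], [0.452, 0.359, 0.072], [0.634, 0.365, 0.077]] 0.07729498324550596
side [[0.373, 0.343, 0.063], [0.446, 0.36, 0.07], [0.632, 0.368, 0.076]] 0.07778445820412475
```

```bash
python3 -m creep '[[[0.01,0,0],[0,0,0],1],[[0,0,0],[0,0,0],1],[[-0.3,0,0],[0,0,0],1],[[-0.8,0,0],[0,0,0],1],[[-0.8,0,0],[0,0,0],1],[[-0.3,0,-0.8],[0,0,0],1],[[0,0,-1],[0,0,0],1],[[0,0,-1],[0,0,0],1],[[0,0,-1],[0,0,0],1],[[0,0,0],[0,0,0],1]]' | grep -E 'pos|force'; python3 - <<'E'
from h import *
for v,(w,f) in clouds().items():
    q=w[box(w,[.37,.35,.02],[.64,.42,.08])]; p=np.polyfit(q[q[:,1]>.362][:,2],q[q[:,1]>.362][:,1],1); print(v,np.round(np.percentile(q[q[:,2]>.066],[2,50,98],axis=0),3).tolist(),q[:,2].max(),p)
for n in("side",): save(r.grab_frame(n),"s9.png")
E
```

```text
position: [0.5053, 0.4433, 0.1747]
force: [0.5, -0.2, 0.0]
grasp_force: 0.0
top [[0.376, 0.355, 0.066], [0.501, 0.36, 0.072], [0.632, 0.366, 0.077]] 0.07848028303114571 [-0.22042025  0.37964807]
side [[0.377, 0.354, 0.066], [0.493, 0.36, 0.072], [0.631, 0.369, 0.077]] 0.07766489912060486 [0.03935046 0.36181982]
```

View pics/s9.png

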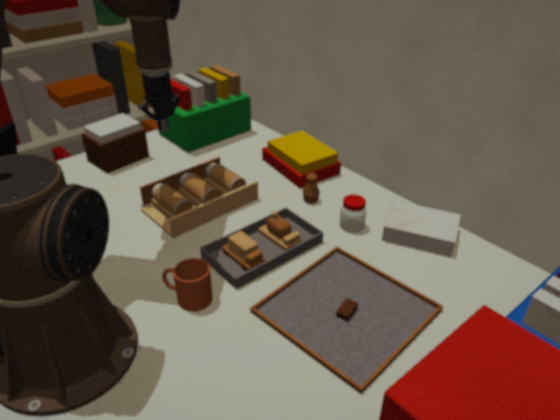

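The gate stands upright at (180,180), with three tubes in the cradles, the toys in the tray, and the jar and skittle where they were.

```bash
python3 -c "
from rig import r; print(r.job_done())"
```

```text
the job is handed in; nothing more can be done
None
```

I've handed the job in: the truck and loco stand upright in the tray, all three tubes lie mid-rail with caps towards the gate, the gate was shut last, and the jar and skittle were not touched.

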